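# Hook in the slide dryer's service panel and hold it shut for a fan check

## Robot

A 7-joint arm with a two-finger parallel gripper is mounted at the origin on a cart in front of the work surface, level with it; the furniture and walls round the work are solid. World frame = base frame: x ahead of the robot, y to its left, z up, the work surface at z = 0. Lengths are in mm, angles in rad, forces in N, time in s.
With the tool pointing down it reaches from about 350 to 900 mm from the base axis. Payload 19.9 kg.
Tool frame: the origin (TCP) lies at the very end of the fingers, on their centre line; the grasp point (between the pads) lies 19 mm behind it; x points along the fingers, z is the direction in which the jaws open and shut, and the axes are right-handed (so a half turn about x gives the same grasp; the last joint's range is limited). The gripper opens to 85 mm and grips with 20 to 120 N. Pads are 22 mm wide; open, the fingers measure 114 mm over their backs; the gripper's body (76 mm by 85 mm) begins 54 mm behind the grasp point. The pads swing forward as they close: fully open they stand 13 mm farther back than shut.
Start: joints at [1.308, 0.417, -0.01, 1.614, 0.005, 1.111, -0.053], TCP at [137.488, -609.671, 231.26] pointing down, gripper open.
Joint ranges: [-2.81, 2.81], [-0.39, 2.02], [-1.27, 1.25], [0.06, 2.57], [-1.19, 4.33], [0.19, 2], [-2.82, 2.82]. Speed limits (rad/s): [1.89, 1.89, 2.39, 2.39, 3.01, 3.01, 3.01].

## Interface

Orientations are given as a rotation vector (axis times angle).
In Python, from cell import monitor, vision, workorder gives the robot as it stands.
- The arm moves only by the tool play_rows, never from a script. Its argument "targets" is a list of rows, each a list of 4 numbers: the shift along the tool's x, y, z in mm, then the turn about the tool's x in degrees. A call has 1 to 10 rows; each row shifts and turns the commanded pose from where the row before left it, along the tool's axes as they then stand; what a row does not reach is not made up. A row lasts 1/10 s, in which the tool goes at most 50 mm and 8.59 degrees, less where a joint would pass 70% of its speed; a pose out of reach is approached as far as the arm can. A call with a gripper value outside its range is refused whole. "hand" is the closure, from -1 (fully open) to 1 (shut), set as the call begins (left out, the last holds). The fingers move at their own pace and stop on an object; "newtons" is the grip in N (left out, the last holds). Time passes only in rows, so rows that do not move let the fingers close. It gives the time, the measured TCP pose, the force and the opening at its end, in the units of the state.
- monitor.get_state(): the state, without advancing time (a new reading comes with each control period).
- vision.read_camera(name): name is "scene" or "top" or "wrist"; returns the picture (480x640x3 uint8, red, green, blue); there is no depth.
- vision.camera_params(name): a dict with "vertical_fov" (degrees; the focal length in pixels is half the picture's height over the tangent of half this angle, whatever the lens; pixels are square), "cx", "cy" (the principal point, pixels), "R" (3x3) and "t" (3): a world point X has camera coordinates R X + t. Camera axes: x right, y down, z forward; pixel columns grow to the right and rows downward; lengths in mm; the calibration is good to about 2 mm. A picture is of the moment at which its call begins: read the wrist's pose just before it. camera_params takes no time and is no camera call; for the wrist camera it gives the pose at the moment of the call.
- workorder.hand_in(): hands the job in, once; it reports no verdict.
The state is a dict: "time_s": time; "joints": joint angles; "qd": joint speeds; "effort": joint torques, N m; "position": TCP position; "eef_rot": TCP orientation; "ft_force": force on the tool from outside, world axes, zero at the start; "wrist_torque": the same for the moment, N m; "finger_gap": finger opening in mm.
Only numpy, scipy, OpenCV 4.12 (cv2) and the standard library are available. Lean on these libraries where they do the work, as an engineer would, in place of code of your own. Each camera call takes 0.05 s, during which the arm holds its last target.

## Task

Close the slide dryer's service panel for a fan check: take the loose panel by its wing, turn it round, slip its tongue under the bent lip behind the opening and lay its front end down with the flanges inside the opening. Then turn the quarter-turn fastener until the white slot in its wing lines up with the two white marks, so that its cross pin can pass the frame's slot, and press the panel flush with the frame. Finish while still holding it pressed, with the slot on the marks, so that the interlock plunger stays in; leave the cup, the tape and the bottle where they are.

Things in the scene. Friction and masses are not known exactly. Their poses are not given: they have to be found in the camera images.
- dryer: Slide dryer, a tall microscope behind it: low blue-grey case, 200 deep (x), 160 wide (y), 72 mm high, fixed. Origin: centre of its underside, on the table; x from its front face (switch, dial) to its back, z up. Flat top at z = 72, with an opening x = -64 to 46, y = -39 to 39 mm; a fan lies deep in it, and apart from the bracket at key_slot it is free for 25 mm below the top.
- lip_mouth (a point): On the dryer's top under the front edge of the bent dark steel lip's flat part, mid-width (dryer x = 55, y = 0, z = 72 mm), axes as the dryer's. The lip is 76 mm wide (y); its flat part reaches 14 mm back to a stop wall and leaves 6.5 mm free height. Its mouth flares up towards the opening: 11 mm free height 7 mm before this point. It rises 13 mm above the top.
- key_slot (a point): Centre of the frame's key slot, but at the height of the dryer's top (dryer x = -38, y = 0, z = 72 mm), axes as the dryer's. The slot, 24 long (x) by 9 mm wide (y), goes through a steel bracket whose face is 4 mm below the top and which spans x = -64 to -19, y = -27 to 27 mm of the opening; below it is free.
- panel_mid (a point): Loose panel, 160 g, on the side table: grey sheet 138 (x) x 88 x 3 mm. Point at mid-thickness, 74 mm from the front edge (-x), 64 from the tongue tip (+x); z out of its outer face. Tongue: last 14 mm, 64 wide. Flanges under it, 15 deep, 2.5 thick, at y = -35 and 35, x = -44 to 30; it starts lying on them. Closed: axes as the dryer's, this point at dryer (0, 0, 73.5), 3 mm of play.
- tongue_tip (a point): Middle of the tongue's end edge, on the underside of the sheet (panel x = 64 mm). Axes as the panel's.
- front_edge (a point): Middle of the panel's front edge, on the underside of the sheet (panel x = -74 mm). Axes as the panel's.
- wing (a point): Centre of the fastener's black wing, 14.5 mm above panel_mid's height, at panel x = -38, y = 0; grip here. Bar 36 long (its x), 11.5 thick (its y), from 2.5 to 23.5 mm above the outer face, white slot along its top. A cross pin under the sheet, 18 x 4 mm, parallel to the wing, 9 to 13 mm below the underside, lands on the bracket, 9 mm too high, unless within 0.25 rad of the key slot.
- fastener (a joint): Angle of the quarter-turn fastener on the panel: 0 = slot in line with the two white marks (along panel x), pin in line with the key slot; positive = clockwise from there seen from above, up to 1.62. Starts at 0.75 to 1.45, can go 0.35 past 0. It stays where left: 0.05 N m of friction, so a panel lifted by the wing turns with it.
- interlock (a joint): White interlock plunger, 7 mm thick, at dryer x = -38, y = 17.5 mm. 0 = out, 5 mm above the dryer's top; 0.005 = pushed level with the top by the closed panel (m). Spring: 2 N to start, 6 N at 0.005, more than the panel's weight: a panel let go rises again.
- specimen_cup: Specimen cup with a yellow lid, 63 mm across, 65 mm high, loose. Origin at its underside. A bystander.
- tape_roll: Roll of cream label tape lying flat, 62 mm across, 19 mm high, loose. Origin at its underside. A bystander.
- stain_bottle: Brown bottle with a red cap, 55 mm across, 115 mm high, loose. Origin at its underside. A bystander.

How it is judged (in metres and radians):
On the way, in this order (a step that is already met when the one before it is completed fails the run):
1. the panel's tongue is under the lip and its front end is laid down on the frame (x of tongue_tip in the frame of dryer above 0.058 m and y of tongue_tip in the frame of dryer between -0.008 and 0.008 m and z of tongue_tip in the frame of dryer between 0.069 and 0.078 m and z of front_edge in the frame of dryer below 0.09 m), for 0.1 s.
2. with the tongue under the lip, the fastener is turned until its slot lines up with the marks (x of tongue_tip in the frame of dryer above 0.058 m and y of tongue_tip in the frame of dryer between -0.008 and 0.008 m and z of tongue_tip in the frame of dryer between 0.069 and 0.078 m and value of joint fastener between -0.2 and 0.2 rad), for 0.1 s.
At the end, for the whole second after the job is handed in: Tongue 3 mm or more under the lip, within 8 mm of its middle; panel flush (front edge within 2 mm, tongue within 3.5 mm of the dryer's top); slot within 0.22 rad of the marks; interlock plunger pushed in over 3.5 mm; fingers still pressing with over 2 N (x of tongue_tip in the frame of dryer above 0.058 m and y of tongue_tip in the frame of dryer between -0.008 and 0.008 m and z of tongue_tip in the frame of dryer between 0.069 and 0.0755 m and z of front_edge in the frame of dryer between 0.069 and 0.074 m and value of joint fastener between -0.22 and 0.22 rad and value of joint interlock above 0.0035 m and contact force between the fingers and anything else above 2 N); the arm keeps its last pose, push and grip.
It fails at once if the specimen cup, the tape roll or the stain bottle is moved more than 30 mm (distance of any of specimen_cup, tape_roll, stain_bottle from where it was at the start of the episode above 0.03 m).
It also fails if it takes over 51 s, if anything falls off the work surface, if the arm or the gripper's body presses on something with over 40 N, if the wrist force passes 120 N, or if a joint passes its speed limit or range.

## Working session

There is one attempt and no reset: what is moved stays moved. The work goes in short steps, Python scripts to look and compute and a tool call to move; the robot and the scene stay as the last step left them, time stands still between calls to the robot, and variables do not carry over. Pictures are saved under pics/ and viewed, and the job is handed in when it is done.

Besides the shell and the picture viewer there is one more tool, called after ">>>" in YAML: its name, and indented under it one key for each argument. play_rows: Moves the arm, as the interface text tells. Its arguments: {"type":"object","properties":{"targets":{"type":"array"},"hand":{"type":"number"},"newtons":{"type":"number"}},"required":["targets"]}

```bash
ls; mkdir -p pics; python3 - <<'E'
from cell import monitor, vision, workorder
import cv2
print(monitor.get_state())
for n in ["scene","top","wrist"]:
    p=vision.camera_params(n); print(n,p)
    im=vision.read_camera(n); cv2.imwrite(f"pics/{n}0.png",im[:,:,::-1])
E
```

```text
pics
{'time_s': 0.0, 'joints': array([ 1.30752182,  0.41796241, -0.01028788,  1.61418229,  0.00472748,
        1.11073349, -0.05297816]), 'qd': array([ 0.00162092,  0.00103324,  0.0007891 , -0.00180203,  0.00030548,
        0.0027499 ,  0.0020553 ]), 'effort': array([-1.25510029e-03, -8.64440775e+01,  6.78740758e-01, -4.34888041e+01,
        1.90873031e-02,  7.39392475e-03, -2.70436362e-05]), 'position': array([ 137.36869999, -609.34604606,  230.66416992]), 'eef_rot': array([ 1.04500192,  1.30707311, -1.0438516 ]), 'ft_force': array([-0.23075918,  0.68624021,  0.48062335]), 'wrist_torque': array([-1.16008258e-02,  9.54214328e-03,  1.43313512e-05]), 'finger_gap': 85.55053164745495}
scene {'vertical_fov': 47.97839333532691, 'cx': 325.30254681933224, 'cy': 242.51617078283994, 'R': array([[-0.79666122, -0.6038917 , -0.02541101],
       [-0.27896459,  0.40465895, -0.8708788 ],
       [ 0.53619927, -0.6867066 , -0.4908405 ]]), 't': array([ 483.27791014,  172.61094363, 1362.34623514])}
top {'vertical_fov': 52.90118059627238, 'cx': 322.7565650572895, 'cy': 240.48414147578436, 'R': array([[-0.01198328, -0.99987231,  0.01057194],
       [-0.99455902,  0.0108241 , -0.10361078],
       [ 0.10348311, -0.01175602, -0.99456173]]), 't': array([  69.26709861,  542.7437692 , 1157.64210642])}
wrist {'vertical_fov': 61.287725159207035, 'cx': 318.39739189676806, 'cy': 241.89446179772415, 'R': array([[ 0.2204565 , -0.97539496, -0.00189912],
       [-0.9272496 , -0.21017817,  0.30989244],
       [-0.30266667, -0.06655685, -0.95076973]]), 't': array([-623.54872034,  -41.74300387,  381.27864379])}
```

View pics/scene0.png

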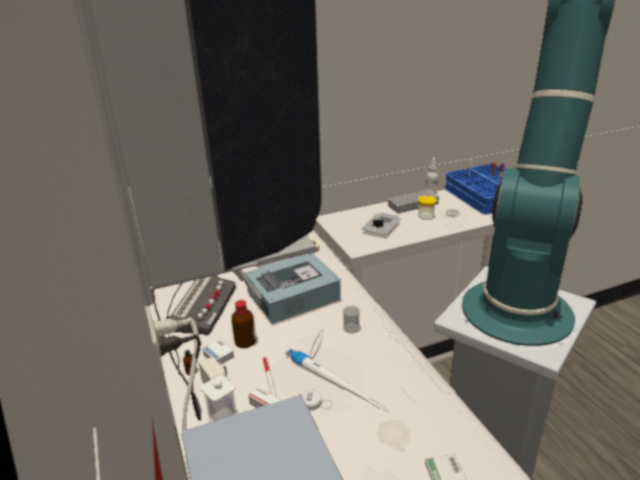

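View pics/top0.png

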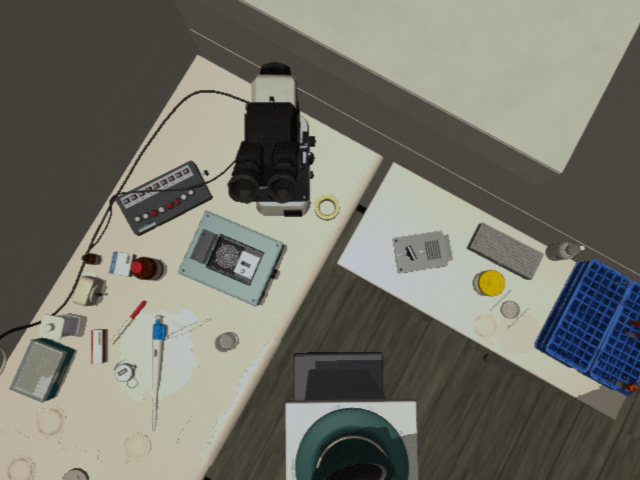

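View pics/wrist0.png

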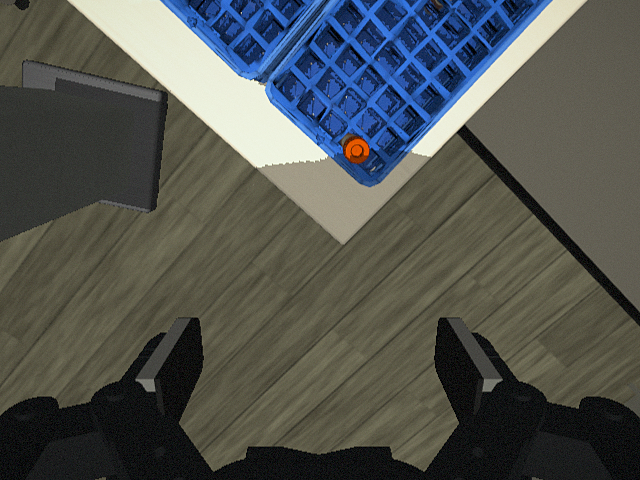

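```bash
cat > h.py <<'E'
import numpy as np, cv2
from scipy.spatial.transform import Rotation as Rn
from cell import monitor, vision, workorder
def cam(n):
    p=vision.camera_params(n); f=240/np.tan(np.radians(p['vertical_fov']/2)); return p,f
def proj(P,X):
    p,f=P; c=(np.atleast_2d(X)@np.array(p['R']).T)+p['t']; return np.c_[f*c[:,0]/c[:,2]+p['cx'],f*c[:,1]/c[:,2]+p['cy']]
def back(P,uv,z):
    p,f=P; R=np.array(p['R']);t=np.array(p['t']); o=-R.T@t; out=[]
    for u,v in np.atleast_2d(uv):
        d=R.T@np.array([(u-p['cx'])/f,(v-p['cy'])/f,1]); out.append(o+d*(z-o[2])/d[2])
    return np.array(out)
def shot(n,name):
    P=cam(n); im=vision.read_camera(n)[:,:,::-1].copy(); cv2.imwrite(f"pics/{name}.png",im); return P,im
def crop(im,x0,y0,x1,y1,k,name):
    c=cv2.resize(im[y0:y1,x0:x1],None,fx=k,fy=k,interpolation=cv2.INTER_CUBIC); cv2.imwrite(f"pics/{name}.png",c)
def st():
    s=monitor.get_state(); R=Rn.from_rotvec(s['eef_rot']).as_matrix(); return s,np.array(s['position']),R
E
python3 - <<'E'
from h import *
im=cv2.imread('pics/top0.png'); crop(im,380,215,480,290,8,'c1'); crop(im,170,200,300,310,6,'c2')
E
```

```text
(no output)
```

View pics/c1.png

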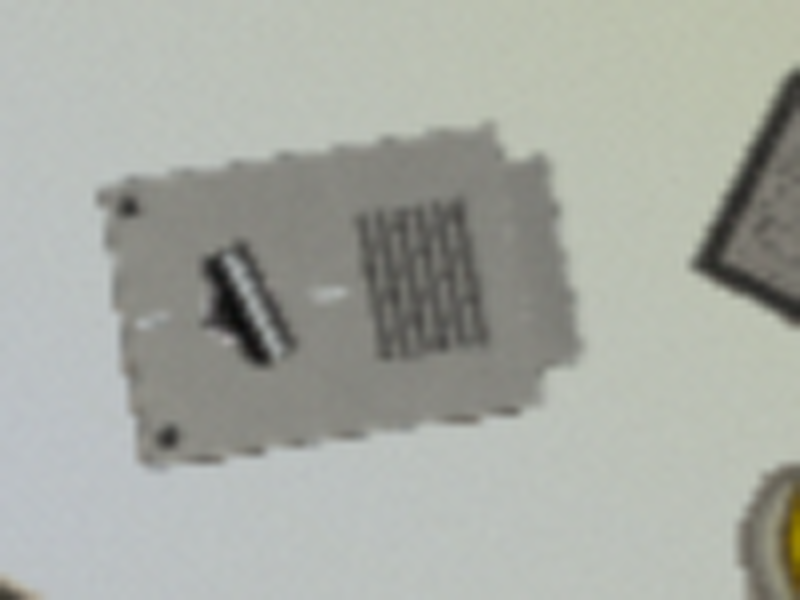

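View pics/c2.png

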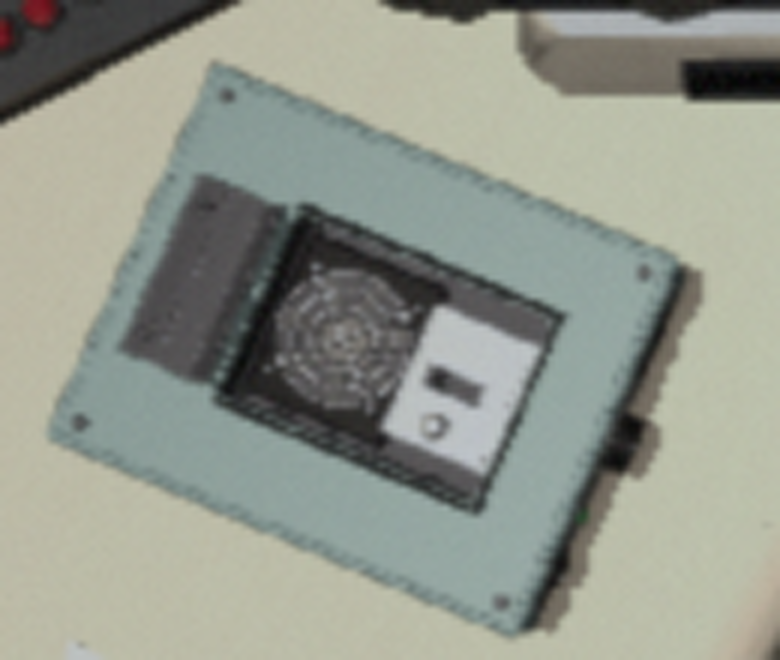

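```bash
python3 - <<'E'
from h import *
from scipy.optimize import least_squares
P=cam('top');S=cam('scene')
def px(a,x0,y0,k): return (np.array(a,float)+.5)/k-.5+[x0,y0]
def fit(L,uv,z0):
    def f(q):
        c,s=np.cos(q[2]),np.sin(q[2]); X=np.c_[q[0]+c*L[:,0]-s*L[:,1],q[1]+s*L[:,0]+c*L[:,1],L[:,2]+z0]
        return (proj(P,X)-uv).ravel()
    best=min((least_squares(f,[*back(P,uv,z0).mean(0)[:2],a]) for a in np.arange(-3,3.2,1)),key=lambda r:r.cost)
    return best
# dryer
uv=px([(213,65),(683,258),(518,635),(52,435)],170,200,6)
L=np.array([(100,-80,72),(-100,-80,72),(-100,80,72),(100,80,72)])
r=fit(L,uv,0);print('dryer',r.x,np.round(r.fun,1))
# opening & slot check
uv2=px([(305,207),(562,316),(480,512),(222,400)],170,200,6); L2=np.array([(46,-39,72),(-64,-39,72),(-64,39,72),(46,39,72)])
r2=fit(L2,uv2,0);print('opening',r2.x,np.round(r2.fun,1))
uv=px([(100,192),(148,465),(550,155),(580,365),(492,125),(535,405)],380,215,8)
L=np.array([(-74,44,0),(-74,-44,0),(64,32,0),(64,-32,0),(50,44,0),(50,-44,0)])
for z in (-20,0,18,40):
  r=fit(L,uv,z);print('panel',z,r.x,np.round(r.fun,1),r.cost)
a=px([(228,250),(287,352)],380,215,8); w=back(P,a,41.5); print('slot',w,w.mean(0),np.arctan2(*(w[1]-w[0])[1::-1]))
for n,xy in dict(cup=(488,282),tape=(327,207),bottle=(147,268)).items(): print(n,back(P,[xy],60))
im=cv2.imread('pics/scene0.png'); crop(im,350,200,420,250,10,'c3'); crop(im,230,240,350,320,6,'c4')
E
```

```text
dryer [501.36227036 280.66484985   1.16427074] [ 0.5 -0.3 -0.3 -0.2  0.3  0.1 -0.5  0.3]
opening [500.21239497 278.82574624  -5.12110266] [-0.1  1.  -0.2  0.8  0.2 -1.2  0.2 -0.7]
panel -20 [ 518.98915676 -197.51530623   -1.43196599] [ 1.2 -0.3  0.9 -0.5 -1.4  0.9 -0.7 -0.7 -0.3  0.9  0.4 -0.3] 3.627842933757234
panel 0 [ 517.37182839 -192.82924412   -1.43185879] [ 0.6 -0.5  0.4 -0.1 -1.1  0.7 -0.4 -0.6 -0.1  0.6  0.6 -0. ] 1.7802960458780372
panel 18 [ 515.91656652 -188.61188264    4.85142483] [-0.  -0.7 -0.1  0.3 -0.8  0.4 -0.  -0.4  0.   0.3  0.9  0.2] 1.2935894707216742
panel 40 [ 514.13836559 -183.4574572    -1.43163792] [-0.7 -0.9 -0.7  0.7 -0.5  0.1  0.4 -0.3  0.3 -0.1  1.2  0.5] 2.372581116474539
slot [[ 526.80029715 -143.97652158   41.5       ]
 [ 495.56917473 -160.94809448   41.5       ]] [ 511.18473594 -152.46230803   41.5       ] -2.6438163772807872
cup [[ 436.63795051 -328.26989768   60.        ]]
tape [[621.1013008   52.24713463  60.        ]]
bottle [[479.19962994 480.25599486  60.        ]]
```

View pics/c3.png

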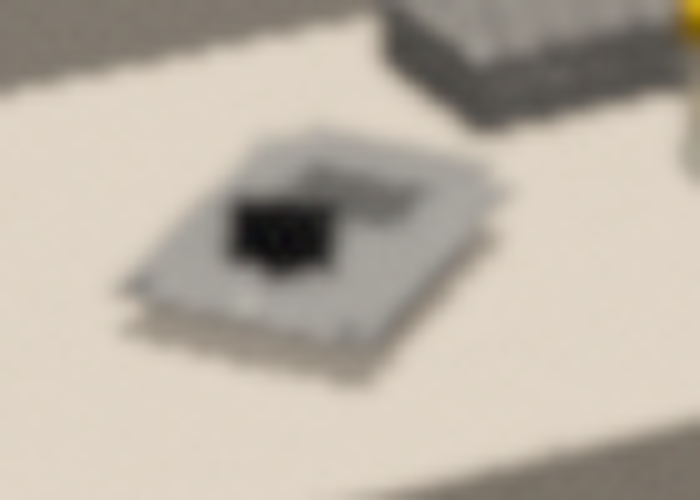

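View pics/c4.png

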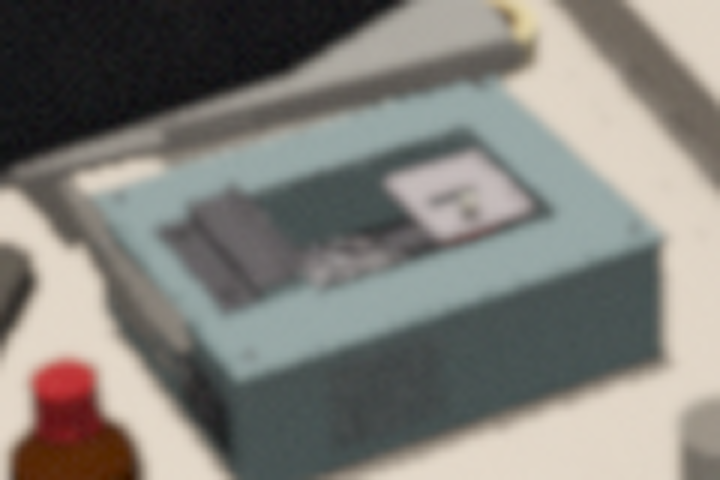

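```bash
python3 - <<'E'
from h import *
s,p,R=st(); print(s['time_s'],p,np.round(R,4)); print('tool z heading',np.arctan2(R[1,2],R[0,2]),'y head',np.arctan2(R[1,1],R[0,1]))
d=R.T@(np.array([511,-151.5,150])-p); print('to wing above, tool axes',d)
# scene check: panel corners
S=cam('scene'); a=-1.432
for q in [(-74,44),(-74,-44),(64,32),(64,-32)]:
    X=np.array([515.9+np.cos(a)*q[0]-np.sin(a)*q[1],-188.6+np.sin(a)*q[0]+np.cos(a)*q[1],18]); print(q,(proj(S,X)[0]-[350,200]+.5)*10)
a=1.163
for q in [(-64,-39),(-64,39),(-100,-80),(-100,80),(100,80),(48,0,83)]:
    X=np.array([501.+np.cos(a)*q[0]-np.sin(a)*q[1],280+np.sin(a)*q[0]+np.cos(a)*q[1],72]); print(q,(proj(S,X)[0]-[230,240]+.5)*6)
E
```

```text
0.15 [ 137.41778048 -609.44894404  230.82579032] [[-3.000e-04  9.755e-01  2.200e-01]
 [ 9.000e-04  2.200e-01 -9.755e-01]
 [-1.000e+00 -1.000e-04 -9.000e-04]]
tool z heading -1.3490256214770258 y head 0.22177076737468757
to wing above, tool axes [  81.12426266  465.1677769  -364.48801327]
(-74, 44) [106.16437088 303.45000746]
(-74, -44) [359.91113206 362.62660167]
(64, 32) [317.56977749 138.66485731]
(64, -32) [494.15542163 176.5163533 ]
(-64, -39) [463.43518625 130.05507301]
(-64, 39) [547.34600912 209.91087178]
(-100, -80) [490.85277476  69.7434478 ]
(-100, 80) [667.42930055 230.14947064]
(100, 80) [240.24569602 373.5875071 ]
(48, 0, 83) [274.11706665 242.59950437]
```

>>> play_rows:
  targets:
    - [0, 36, -28, 0]
    - [0, 36, -28, 0]
    - [0, 36, -28, 0]
    - [0, 36, -28, 0]
    - [0, 36, -28, 0]
    - [0, 36, -28, 0]
    - [0, 36, -28, 0]
    - [0, 36, -28, 0]
    - [0, 36, -28, 0]
    - [0, 36, -28, 0]
  hand: -1
  newtons: 60

```text
time_s: 1.15
position: [427.9, -255.7, 231.4]
eef_rot: [1.044, 1.306, -1.044]
ft_force: [0.5, -0.6, -0.3]
finger_gap: 85.5
```

>>> play_rows:
  targets:
    - [10, 35, -28, 0]
    - [10, 35, -28, 0]
    - [10, 35, -28, 0]
    - [0, 0, 0, -7.9]
    - [0, 0, 0, -7.9]
    - [0, 0, 0, 0]

```text
time_s: 1.75
position: [510.9, -152.1, 200.9]
eef_rot: [0.833, 1.406, -0.833]
ft_force: [0.3, -0.3, -0.1]
finger_gap: 85.6
```

```bash
python3 - <<'E'
from h import *
s,p,R=st(); print(s['time_s'],p,s['joints'],'tool z heading',np.arctan2(R[1,2],R[0,2]))
P,im=shot('wrist','w1'); print(P)
print(proj(P,[[510.6,-151,41.5],[511.2,-152.5,41.5]]))
E
```

```text
1.75 [ 510.9420586  -152.0732925   200.94941176] [ 0.56104114  0.31147476 -0.39371731  1.86285968  0.14025892  0.9949773
 -0.96245023] tool z heading -1.0701275963086139
({'vertical_fov': 61.287725159207035, 'cx': 318.39739189676806, 'cy': 241.89446179772415, 'R': array([[ 0.48044087, -0.87702614, -0.00130913],
       [-0.83364632, -0.45713974,  0.30993076],
       [-0.27241583, -0.14781205, -0.95075823]]), 't': array([-377.70282997,  324.80561405,  468.71445853])}, np.float64(405.10970442631486))
[[318.3804061  217.30909291]
 [320.45923348 217.55414685]]
```

View pics/w1.png

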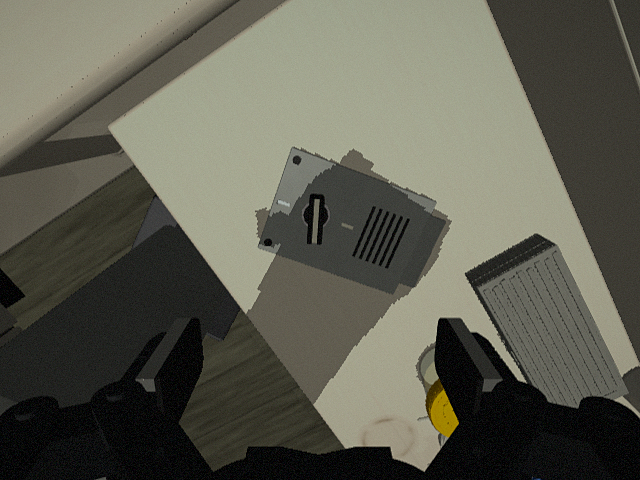

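```bash
python3 - <<'E'
from h import *
im=cv2.imread('pics/w1.png'); crop(im,250,140,460,300,3.8,'c5')
E
```

```text
(no output)
```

View pics/c5.png

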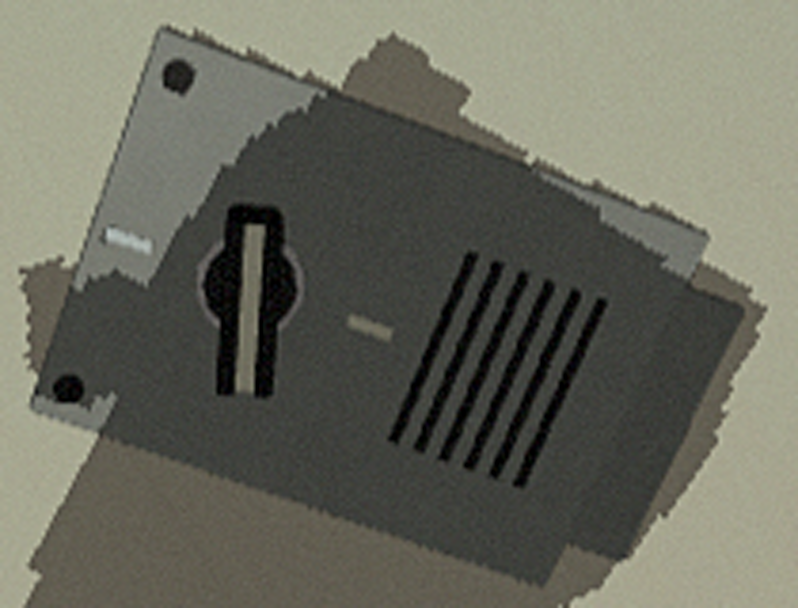

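```bash
cat >> h.py <<'E'
from scipy.optimize import least_squares
def px(a,x0,y0,k): return (np.array(a,float)+.5)/k-.5+[x0,y0]
def fit(P,L,uv,z0):
    L=np.array(L,float)
    def f(q):
        c,s=np.cos(q[2]),np.sin(q[2]); X=np.c_[q[0]+c*L[:,0]-s*L[:,1],q[1]+s*L[:,0]+c*L[:,1],L[:,2]+z0]
        return (proj(P,X)-uv).ravel()
    b=min((least_squares(f,[*back(P,uv,z0).mean(0)[:2],a]) for a in np.arange(-3,3.2,1)),key=lambda r:r.cost)
    b.x[2]=(b.x[2]+np.pi)%(2*np.pi)-np.pi; return b
PL=[(-74,44,0),(-74,-44,0),(64,32,0),(64,-32,0),(50,44,0),(50,-44,0)]
E
python3 - <<'E'
from h import *
P=cam('wrist')
uv=px([(163,28),(33,405),(745,308),(628,560),(708,235),(545,585)],250,140,3.8)
for z in(10,18,26):
  r=fit(P,PL,uv,z);print(z,r.x,np.round(r.fun,1),r.cost)
w=back(P,px([(254,225),(243,392)],250,140,3.8),41.5); print(w,w.mean(0),np.arctan2(*(w[1]-w[0])[1::-1])+np.pi)
s,p,R=st(); print('to wing, tool',R.T@(np.array([*w.mean(0)[:2],22])-p))
E
```

```text
10 [ 510.97031096 -191.49413408   -1.43122817] [ 3.   2.5  3.7 -0.  -2.3 -0.2 -2.7 -2.1 -1.4  0.4 -0.5 -2.2] 26.414113222602463
18 [ 512.38460621 -189.49607494   -1.43122361] [ 1.   0.6  1.1  0.5 -0.6 -0.3 -1.7 -0.6  0.2 -0.1  0.  -0.6] 3.46762394467282
26 [ 513.79007143 -187.50494446   -1.43119112] [-1.1 -1.4 -1.7  1.1  1.3 -0.3 -0.8  0.9  1.8 -0.6  0.5  1.1] 7.722332888131756
[[ 522.57339321 -143.22344558   41.5       ]
 [ 490.50626214 -157.88482873   41.5       ]] [ 506.53982768 -150.55413716   41.5       ] 0.42883279296361065
to wing, tool [179.09376798  -2.90651501  -3.60645147]
```

>>> play_rows:
  targets:
    - [30, -1, -1, 3]
    - [35, -1, -1, 0]
    - [35, 0, 0, 0]
    - [0, 0, 0, 0]

```text
time_s: 2.2
position: [505.9, -151.2, 97.9]
eef_rot: [0.878, 1.392, -0.881]
ft_force: [-0.1, 0.2, 1.5]
finger_gap: 85.4
```

```bash
python3 - <<'E'
from h import *
s,p,R=st(); print(s['time_s'],p,s['joints'],'tool z heading',np.arctan2(R[1,2],R[0,2]))
P,im=shot('wrist','w2'); 
g=proj(P,[[p[0],p[1],41.5]])[0]; print('tcp axis at z41.5',g)
g=proj(P,[[506.5,-150.5,41.5]])[0].astype(int); print(g); x0=max(0,g[0]-110);y0=max(0,g[1]-80); print(x0,y0); crop(im,x0,y0,x0+220,y0+160,3.6,'c6')
E
```

```text
2.2 [ 505.9115044  -151.17807862   97.92311507] [ 0.51987001  0.44583286 -0.35158217  1.95042349  0.21040201  0.7867486
 -1.08032552] tool z heading -1.1299885775677248
tcp axis at z41.5 [320.58812299 266.2299006 ]
[319 264]
209 184
```

View pics/c6.png

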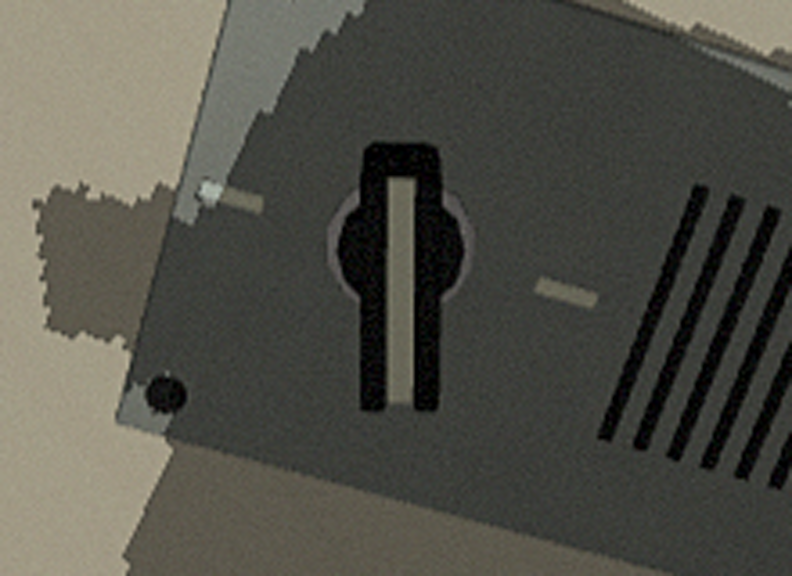

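>>> play_rows:
  targets:
    - [30, 0, 0, 0]
    - [30, 0, 0, 0]
    - [16, 0, 0, 0]
    - [0, 0, 0, 0]

```text
time_s: 2.65
position: [508.3, -151.6, 25.4]
eef_rot: [0.877, 1.388, -0.877]
ft_force: [0.3, 0.5, 0.6]
finger_gap: 85.6
```

>>> play_rows:
  targets:
    - [0, 0, 0, 0]
    - [0, 0, 0, 0]
    - [0, 0, 0, 0]
    - [0, 0, 0, 0]
    - [0, 0, 0, 0]
    - [0, 0, 0, 0]
  hand: 1
  newtons: 60

```text
time_s: 3.25
position: [508.5, -151.5, 25.7]
eef_rot: [0.875, 1.387, -0.875]
ft_force: [-2.0, -0.4, 8.1]
finger_gap: 10.4
```

>>> play_rows:
  targets:
    - [0, 0, 0, 0]
    - [0, 0, 0, 0]

```text
time_s: 3.45
position: [508.5, -151.5, 25.7]
eef_rot: [0.875, 1.387, -0.875]
ft_force: [-2.0, -0.1, 8.9]
finger_gap: 10.3
```

```bash
python3 - <<'E'
from h import *
s,p,R=st(); print(s['time_s'],p,s['ft_force'],s['finger_gap'])
P,im=shot('wrist','w3'); crop(im,160,160,480,480,1.8,'c7')
E
```

```text
3.45 [ 508.53034547 -151.51542403   25.74595962] [-2.00001616 -0.1274852   8.86318014] 10.318682967235619
```

View pics/c7.png

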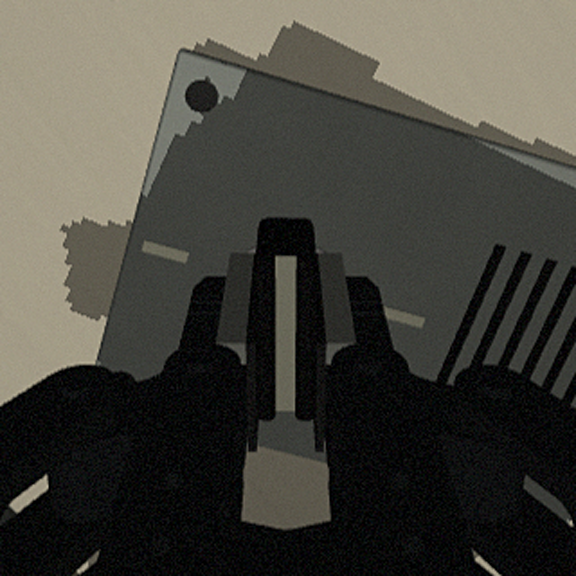

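>>> play_rows:
  targets:
    - [0.5, 0, 0, -7]
    - [0, 0, 0, -7]
    - [0, 0, 0, -7]
    - [0, 0, 0, -7]
    - [0, 0, 0, -7]
    - [0, 0, 0, -7]
    - [0, 0, 0, 0]

```text
time_s: 4.2
position: [508.9, -151.8, 25.6]
eef_rot: [0.304, 1.548, -0.305]
ft_force: [-2.9, -0.3, 16.8]
finger_gap: 10.4
```

```bash
python3 - <<'E'
from h import *
s,p,R=st(); print(s['time_s'],p,s['ft_force'],s['finger_gap'],s['joints'],'tool z heading',np.arctan2(R[1,2],R[0,2]))
P,im=shot('wrist','w4')
E
```

```text
4.2 [ 508.93314598 -151.84929812   25.62988404] [-2.88576405 -0.31638791 16.76411113] 10.413096999496743 [ 0.62472436  0.59725199 -0.48908848  1.97177481  0.43683451  0.67533474
 -0.52724004] tool z heading -0.3882652919065411
```

View pics/w4.png

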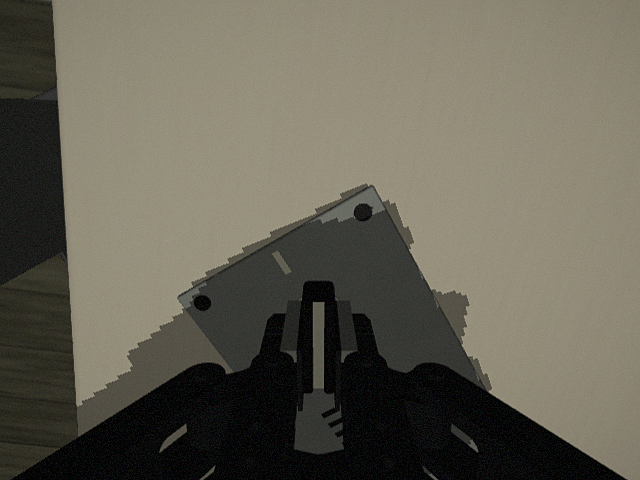

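```bash
python3 - <<'E'
from h import *
P=cam('wrist')
w=back(P,[(373,186),(179,297)],18); print(w,np.linalg.norm(w[0]-w[1])); d=w[0]-w[1]; yaw=np.arctan2(d[1],d[0])-np.pi/2; print('yaw',yaw)
s,p,R=st(); h=np.arctan2(R[1,2],R[0,2]); print('fast', (yaw-(h+np.pi/2)+np.pi/2)%np.pi-np.pi/2)
E
```

```text
[[ 546.98725795 -110.75371786   18.        ]
 [ 457.66207332 -123.48314755   18.        ]] 90.22763982496846
yaw -1.4292428064638627
fast 0.5332302920366936
```

```bash
python3 - <<'E'
from h import *
P=cam('top')
for z in(200,300,350): print(z,np.round(back(P,[(245,190),(282,190),(310,140),(285,212)],z)[:,:2]))
print(back(P,[(285,212),(308,210),(327,207)],10))
s,p,R=st()
# target above dryer: panel_mid dryer (-30,0)
a=1.163; o=np.array([501,280]); c=np.array([np.cos(a),np.sin(a)])
for m in(-30,-17,0): print(m,o+c*(m-38))
E
```

```text
200 [[635. 228.]
 [634. 150.]
 [743.  90.]
 [587. 144.]]
300 [[614. 213.]
 [613. 143.]
 [711.  89.]
 [570. 137.]]
350 [[603. 206.]
 [602. 139.]
 [695.  88.]
 [562. 134.]]
[[618.20252117 156.6744125   10.        ]
 [622.6903204   98.96652729  10.        ]
 [629.83292392  51.16827935  10.        ]]
-30 [474.03206175 217.576204  ]
-17 [479.18769701 229.510165  ]
0 [485.92968157 245.116114  ]
```

>>> play_rows:
  targets:
    - [-15, 0, 0, 0]
    - [-32, 0, 0, 0]
    - [-35, 0, 0, 0]
    - [-33, 0, 0, 0]
    - [-10, 0, 0, 0]
    - [0, 28, -27, 0]
    - [0, 29, -27, 0]
    - [0, 29, -27, 0]
    - [0, 28, -26, 0]
    - [0, 28, -26, 0]

```text
time_s: 5.25
position: [438.7, 31.9, 149.8]
eef_rot: [0.308, 1.549, -0.308]
ft_force: [0.7, 0.7, -1.6]
finger_gap: 10.1
```

```bash
python3 - <<'E'
from h import *
s,p,R=st(); print(s['time_s'],p,s['ft_force'],s['finger_gap'],s['joints'],'tool z heading',np.arctan2(R[1,2],R[0,2]))
P,im=shot('wrist','w5')
E
```

```text
5.25 [438.66084225  31.89749392 149.80330649] [ 0.74320677  0.67223405 -1.55787896] 10.097030972124664 [ 0.49105455  0.26133023 -0.70940691  2.11433561  0.22805505  0.84058122
 -0.74770693] tool z heading -0.39270538479924527
```

View pics/w5.png

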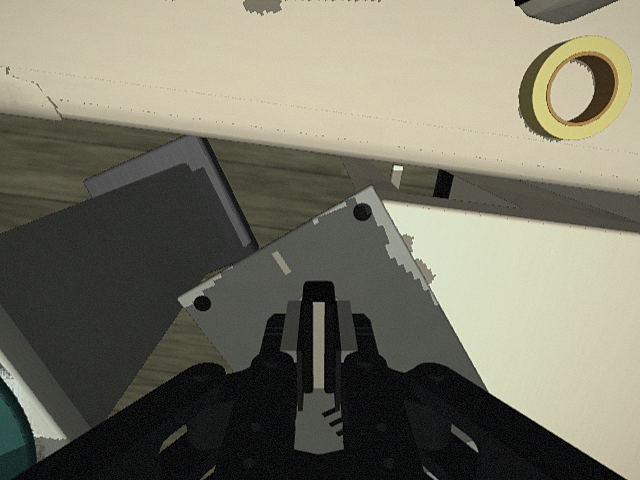

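>>> play_rows:
  targets:
    - [0, 0, 0, -5]
    - [0, 0, 0, -8]
    - [0, 0, 0, -8]
    - [0, 0, 0, -8]
    - [0, 0, 0, -8]
    - [0, 0, 0, -8]
    - [0, 0, 0, -8]
    - [0, 0, 0, -8]
    - [0, 0, 0, -8]
    - [0, 0, 0, -6]

```text
time_s: 6.3
position: [439.4, 30.6, 149.7]
eef_rot: [-0.719, 1.449, 0.72]
ft_force: [-0.2, 0.2, -1.1]
finger_gap: 10.2
```

```bash
python3 - <<'E'
from h import *
s,p,R=st(); print(s['time_s'],p,s['ft_force'],s['finger_gap'],s['joints'],'tool z heading',np.arctan2(R[1,2],R[0,2]))
E
```

```text
6.3 [439.40918046  30.55722218 149.72611107] [-0.21910903  0.16319247 -1.13107275] 10.187773207661653 [ 0.70958463  0.33280058 -0.97096202  2.10755766  0.35900245  0.87464115
  0.45092754] tool z heading 0.9221044916541233
```

>>> play_rows:
  targets:
    - [0, 11, 20, 0]
    - [0, 16, 29, 0]
    - [0, 16, 29, 0]
    - [0, 16, 29, 0]
    - [0, 12, 25, 0]
    - [0, 8, 15, 0]
    - [0, 0, 0, -5]
    - [0, 0, 0, -8]
    - [0, 0, 0, -8]
    - [0, 0, 0, -8]

```text
time_s: 7.3
position: [466.3, 195.2, 149.7]
eef_rot: [-1.104, 1.274, 1.104]
ft_force: [0.8, -0.3, -1.7]
finger_gap: 10.3
```

```bash
python3 - <<'E'
from h import *
s,p,R=st(); print(s['time_s'],p,s['ft_force'],s['finger_gap'],s['joints'],'tool z heading',np.arctan2(R[1,2],R[0,2]))
E
```

```text
7.3 [466.28101171 195.197439   149.72956417] [ 0.76117551 -0.34439428 -1.67723838] 10.319539827442465 [ 0.38004984  0.51495435 -1.04874938  1.95869553  0.53942884  0.98126167
  0.50015691] tool z heading 1.4284589340660232
```

>>> play_rows:
  targets:
    - [0, 0, 0, -7.4]
    - [0, 0, 0, -7.4]
    - [0, 0, 0, -7.4]
    - [0, 0, 0, -7.4]
    - [0, 0, 0, -7.4]
    - [0, 0, 0, -7.4]
    - [0, 0, 0, 0]

```text
time_s: 8.0
position: [466.3, 195.1, 149.5]
eef_rot: [-1.655, 0.843, 1.657]
ft_force: [-0.1, -0.3, -1.7]
finger_gap: 9.9
```

```bash
python3 - <<'E'
from h import *
s,p,R=st(); print(s['time_s'],p,s['ft_force'],s['finger_gap'],s['joints'],'tool z heading',np.arctan2(R[1,2],R[0,2]))
P,im=shot('wrist','w6');  P,im=shot('top','t6'); crop(im,150,170,310,320,4.5,'c8')
E
```

```text
8.0 [466.28031634 195.10234562 149.52172929] [-0.13730541 -0.30128791 -1.72629179] 9.908104375120136 [ 0.47200801  0.60999268 -1.20325728  1.95668717  0.66382964  1.04866661
  1.16766557] tool z heading 2.199807218823242
```

View pics/w6.png

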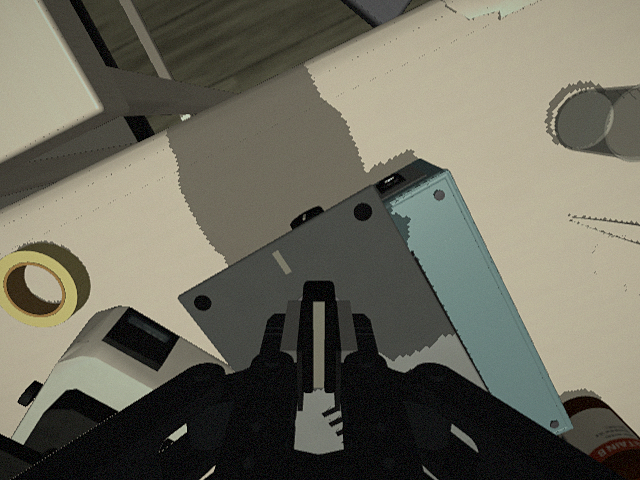

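View pics/c8.png

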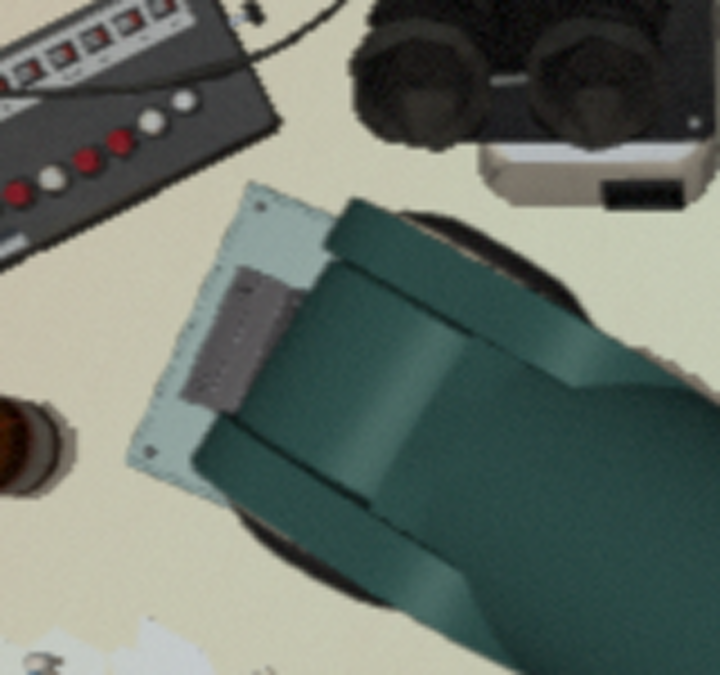

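```bash
python3 - <<'E'
from h import *
im=cv2.imread('pics/w6.png'); crop(im,370,140,590,440,2,'c9'); crop(im,380,150,460,210,9,'c9a');crop(im,530,400,590,445,12,'c9b')
E
```

```text
(no output)
```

View pics/c9a.png

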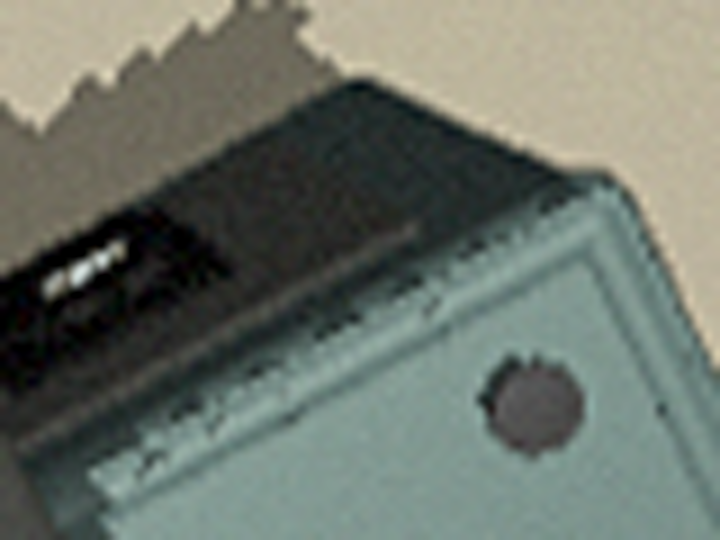

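View pics/c9b.png

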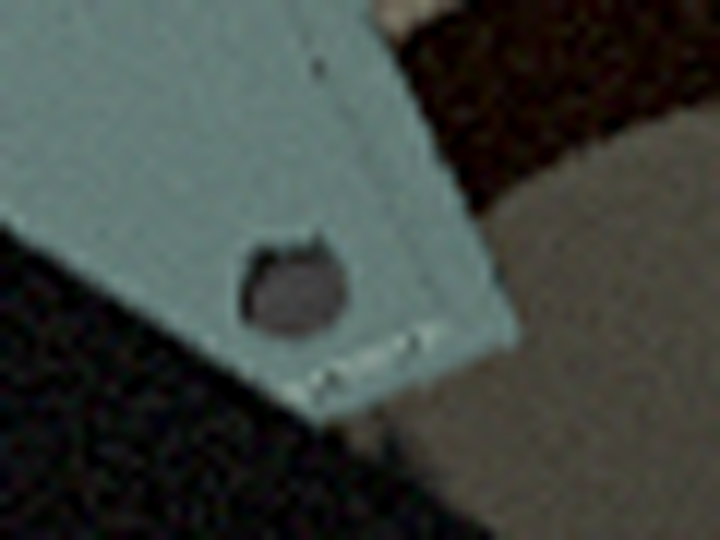

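```bash
python3 - <<'E'
from h import *
P=cam('wrist')
c=np.array([px((612,182),380,150,9),px((518,338),530,400,12)])
sc=np.array([px((535,405),380,150,9),px((293,288),530,400,12)])
for z in(68,70,72):
  w=back(P,c,z)[:,:2]; d=w[1]-w[0]; n=np.linalg.norm(d); yaw=np.arctan2(d[1],d[0]); e=d/n; nrm=np.array([-e[1],e[0]])
  print(z,n,yaw,'centre',w.mean(0)-80*nrm)
w=back(P,sc,72)[:,:2]; d=w[1]-w[0]; n=np.linalg.norm(d);e=d/n; nrm=np.array([-e[1],e[0]]); print('screws',n,np.arctan2(d[1],d[0]),w.mean(0))
T=cam('top'); uv=px([(228,95),(645,272),(502,602),(80,422)],170,200,6); q=back(T,uv,72)[:,:2]; print(q.mean(0),np.linalg.norm(q-np.roll(q,-1,0),axis=1))
b=(np.linalg.norm(q[1]-q[2])+np.linalg.norm(q[3]-q[0]))/4; print('centre from screws', w.mean(0)-nrm*b, b)
E
```

```text
68 204.73799724400047 1.154079532873258 centre [499.36680327 287.05513022]
70 202.9201464071566 1.154079532873258 centre [499.14177709 285.5437548 ]
72 201.10229557031275 1.1540795328732576 centre [498.9167509  284.03237939]
screws 181.3137875847707 1.1546708257278047 [434.7587842  312.59484383]
[501.42331972 281.75136312] [179.64874899 139.83281076 179.7213714  140.19974676]
centre from screws [498.7925655  284.29617899] 70.00813937848632
```

>>> play_rows:
  targets:
    - [0, -10, 8, 0]
    - [0, -10, 8, 0]
    - [0, -10, 8, 0]
    - [15, 0, 0, 0]
    - [15, 0, 0, 0]
    - [12, 0, 0, 0]
    - [0, 0, 0, 0]
    - [0, 0, 0, 0]

```text
time_s: 8.9
position: [476.6, 232.2, 107.5]
eef_rot: [-1.653, 0.845, 1.654]
ft_force: [0.0, -0.2, -1.0]
finger_gap: 10.2
```

```bash
python3 - <<'E'
from h import *
s,p,R=st(); print(s['time_s'],p,s['ft_force'],s['finger_gap'],'tool z heading',np.arctan2(R[1,2],R[0,2]))
P,im=shot('wrist','w7');  P,im=shot('scene','s7'); crop(im,220,220,360,325,5.7,'c10')
E
```

```text
8.9 [476.60341232 232.16097837 107.53997544] [ 0.04310037 -0.15546718 -1.0307694 ] 10.202804157905835 tool z heading 2.197010220329143
```

View pics/w7.png

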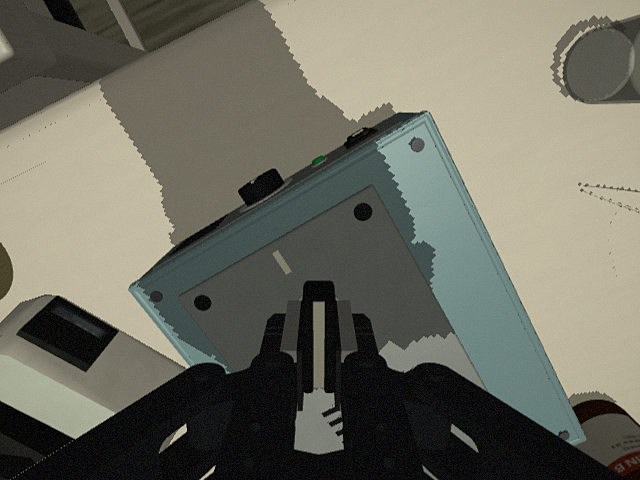

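View pics/c10.png

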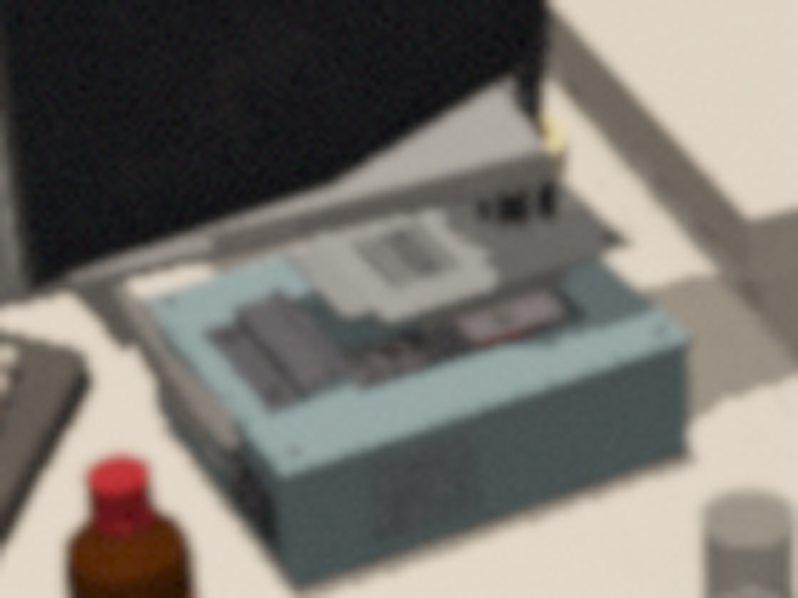

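```bash
python3 - <<'E'
from h import *
im=cv2.imread('pics/w7.png'); a=cv2.resize(im[120:170,390:450],None,fx=6,fy=6,interpolation=cv2.INTER_CUBIC);b=cv2.resize(im[275:325,130:190],None,fx=6,fy=6,interpolation=cv2.INTER_CUBIC);c=cv2.resize(im[410:460,540:600],None,fx=6,fy=6,interpolation=cv2.INTER_CUBIC);d=cv2.resize(im[165:215,340:400],None,fx=6,fy=6,interpolation=cv2.INTER_CUBIC)
cv2.imwrite('pics/c11.png',np.vstack([np.hstack([a,b]),np.hstack([c,d])]))
E
```

```text
(no output)
```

View pics/c11.png

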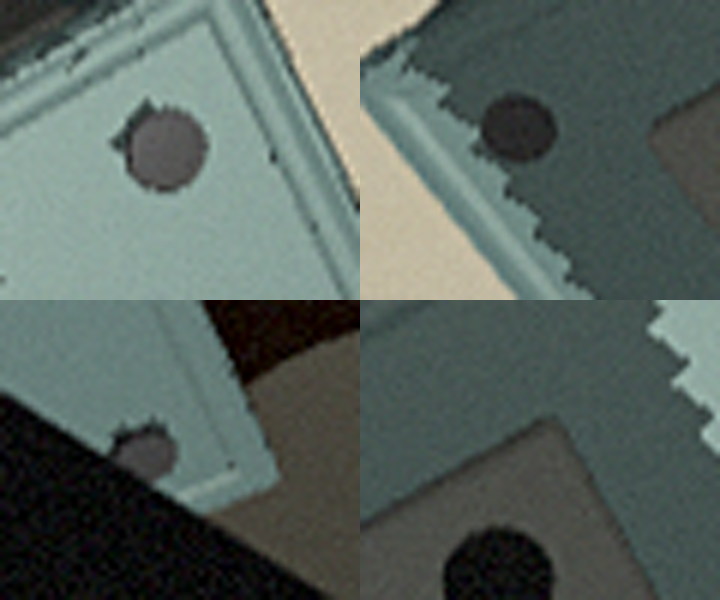

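```bash
python3 - <<'E'
from h import *
P=cam('wrist'); s,p,R=st()
uv=np.array([px((166,150),390,120,6),px((158,128),130,275,6),px((145,152),540,410,6)])
for z in(70,72,73,75):
  r=fit(P,[(-90,70,0),(-90,-70,0),(90,70,0)],uv,z);print(z,r.x,np.round(r.fun,1),r.cost)
  dr=r.x if z==73 else dr if z>73 else None
pc=np.array([px((193,118),340,165,6),(179,295)])
zt=p[2]-7.6
w=back(P,pc,zt)[:,:2]; d=w[0]-w[1]; print('panel front',w,np.linalg.norm(d),'yaw',np.arctan2(d[1],d[0])-np.pi/2,'mid front',w.mean(0))
a=dr[2]; M=np.array([[np.cos(a),np.sin(a)],[-np.sin(a),np.cos(a)]])
print('front mid in dryer',M@(w.mean(0)-dr[:2]),'tcp(wing) in dryer',M@(p[:2]-dr[:2]))
E
```

```text
70 [498.97811165 284.77864574   1.16238768] [-1.4  2.1  4.9 -0.9 -3.9 -4. ] 31.151819713931495
72 [498.63382366 284.17962181   1.16190554] [-0.7  1.   2.7 -0.4 -2.2 -2.1] 9.105148542106374
73 [498.46331686 283.88158383   1.16166098] [-0.4  0.4  1.6 -0.1 -1.3 -1.2] 2.9684934659392366
75 [498.12565339 283.28851853   1.16116476] [ 0.3 -0.6 -0.7  0.4  0.4  0.8] 0.9830377823955769
panel front [[421.36259272 218.11200031]
 [503.60093164 182.38685301]] 89.66287156925492 yaw 1.1609824966190443 mid front [462.48176218 200.24942666]
front mid in dryer [-91.04363359  -0.25840384] tcp(wing) in dryer [-55.76993434  -0.73787665]
```

>>> play_rows:
  targets:
    - [5, 0, 0, 0]
    - [5, 0, 0, 0]
    - [3, 0, 0, 0]
    - [0, 0, 0, 0]
    - [0, 0, 0, 0]

```text
time_s: 9.5
position: [476.7, 232.5, 94.8]
eef_rot: [-1.654, 0.844, 1.654]
ft_force: [0.2, 0.7, -1.4]
finger_gap: 10.3
```

>>> play_rows:
  targets:
    - [1, 0, 0, 0]
    - [1, 0, 0, 0]
    - [0, 0, 0, 0]
    - [0, 0, 0, 0]

```text
time_s: 9.9
position: [476.8, 232.4, 92.8]
eef_rot: [-1.654, 0.844, 1.654]
ft_force: [-0.8, 0.4, -2.0]
finger_gap: 10.3
```

```bash
python3 - <<'E'
from h import *
s,p,R=st(); print(s['time_s'],p,s['ft_force'],s['wrist_torque'],s['finger_gap'])
P,im=shot('scene','s8'); crop(im,220,220,360,325,5.7,'c12')
E
```

```text
9.9 [476.80400042 232.41190513  92.82943269] [-0.79533506  0.40496032 -1.98467355] [-0.03877322  0.06924227 -0.00693557] 10.334620668181545
```

View pics/c12.png

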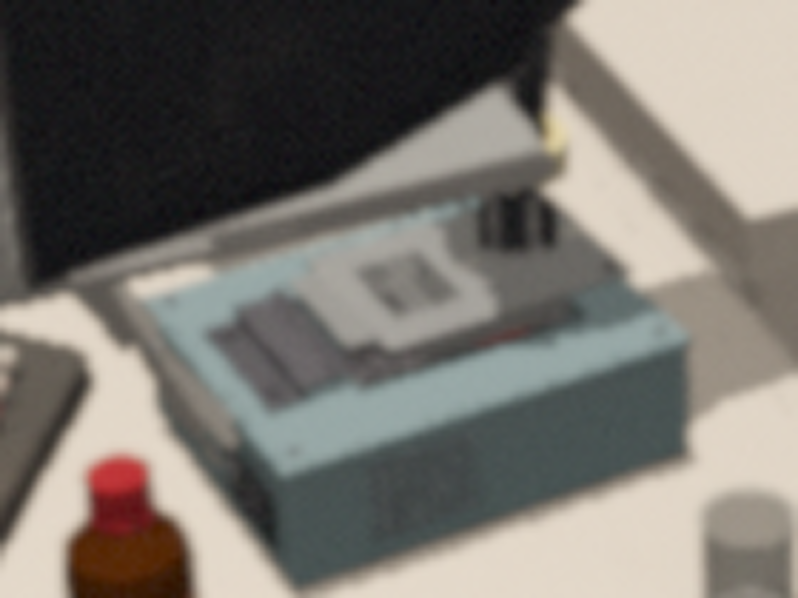

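>>> play_rows:
  targets:
    - [0.7, 0, 0, 0]
    - [0.7, 0, 0, 0]
    - [0, 0, 0, 0]
    - [0, 0, 0, 0]

```text
time_s: 10.35
position: [476.8, 232.4, 91.4]
eef_rot: [-1.654, 0.844, 1.654]
ft_force: [0.7, -0.2, -1.1]
finger_gap: 10.5
```

>>> play_rows:
  targets:
    - [0.6, 0, 0, 0]
    - [0.6, 0, 0, 0]
    - [0, 0, 0, 0]
    - [0, 0, 0, 0]

```text
time_s: 10.75
position: [476.7, 232.4, 90.2]
eef_rot: [-1.654, 0.844, 1.654]
ft_force: [0.4, -0.7, -2.1]
finger_gap: 10.3
```

>>> play_rows:
  targets:
    - [0.6, 0, 0, 0]
    - [0.6, 0, 0, 0]
    - [0, 0, 0, 0]
    - [0, 0, 0, 0]

```text
time_s: 11.15
position: [476.7, 232.4, 89.0]
eef_rot: [-1.654, 0.844, 1.654]
ft_force: [0.4, -0.3, -1.7]
finger_gap: 10.4
```

```bash
python3 - <<'E'
from h import *
s,p,R=st(); print(s['time_s'],p,s['ft_force'],s['wrist_torque'],s['finger_gap'])
P,im=shot('scene','s9'); crop(im,250,240,345,300,8.4,'c13')
P,im=shot('wrist','w9')
E
```

```text
11.15 [476.74717869 232.44460015  88.9778952 ] [ 0.43640176 -0.27860051 -1.70895058] [-0.02936081  0.0195484   0.00544994] 10.369313067961288
```

View pics/c13.png

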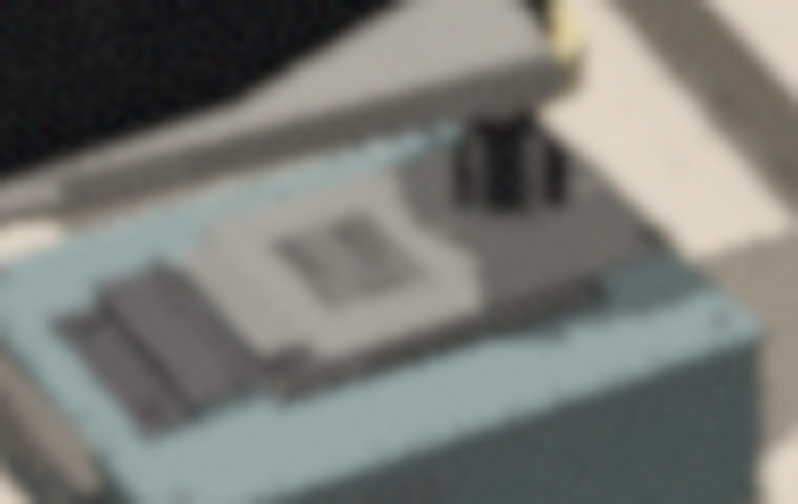

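View pics/w9.png

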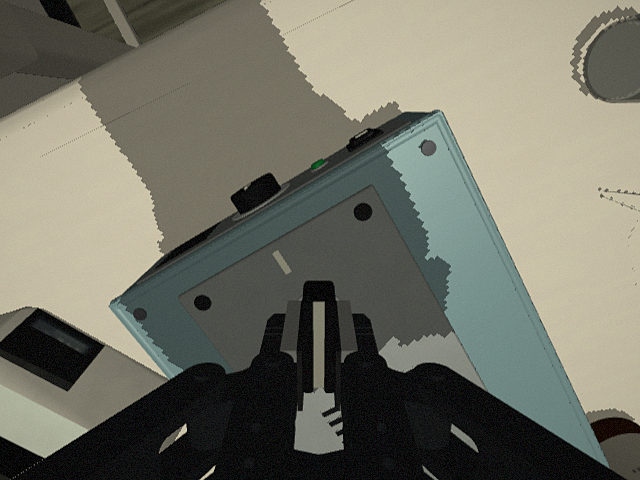

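>>> play_rows:
  targets:
    - [0.7, 0, 0, 0]
    - [0.7, 0, 0, 0]
    - [0, 0, 0, 0]
    - [0, 0, 0, 0]

```text
time_s: 11.65
position: [476.8, 232.4, 87.6]
eef_rot: [-1.654, 0.844, 1.654]
ft_force: [0.2, -0.1, -1.9]
finger_gap: 9.8
```

>>> play_rows:
  targets:
    - [0.7, 0, 0, 0]
    - [0.7, 0, 0, 0]
    - [0, 0, 0, 0]
    - [0, 0, 0, 0]

```text
time_s: 12.05
position: [476.8, 232.4, 86.2]
eef_rot: [-1.654, 0.844, 1.654]
ft_force: [-0.5, 0.1, -2.8]
finger_gap: 10.5
```

```bash
python3 - <<'E'
from h import *
s,p,R=st(); print(s['time_s'],p,s['ft_force'],s['wrist_torque'],s['finger_gap'])
P,im=shot('scene','s10'); crop(im,250,240,345,300,8.4,'c14')
S=cam('scene');a=1.162
for z in (72,76,79,81,84): 
  for q in [(-91.5,44),(-91.5,-44)]:
    X=[498.4+np.cos(a)*q[0]-np.sin(a)*q[1],283.7+np.sin(a)*q[0]+np.cos(a)*q[1],z]; print(z,q,(proj(S,X)[0]-[250,240]+.5)*8.4)
for q in [(-100,80,72),(100,80,72),(-90,70,72)]:
    X=[498.4+np.cos(a)*q[0]-np.sin(a)*q[1],283.7+np.sin(a)*q[0]+np.cos(a)*q[1],q[2]]; print(q,(proj(S,X)[0]-[250,240]+.5)*8.4)
E
```

```text
12.05 [476.76000897 232.41712193  86.17750319] [-0.45285889  0.05374498 -2.77715999] [ 0.05147224 -0.04595813 -0.00791167] 10.51473262435424
72 (-91.5, 44) [683.04643003 284.08473456]
72 (-91.5, -44) [547.88895591 159.29501624]
76 (-91.5, 44) [682.78282377 273.19042573]
76 (-91.5, -44) [547.45681972 148.7331045 ]
79 (-91.5, 44) [682.58463404 264.99964846]
79 (-91.5, -44) [547.1319589  140.79312797]
81 (-91.5, 44) [682.45227585 259.5295546 ]
81 (-91.5, -44) [546.91502267 135.49095383]
84 (-91.5, 44) [682.25339005 251.31000994]
84 (-91.5, -44) [546.58907333 127.52437231]
(-100, 80, 72) [766.17836473 330.58132832]
(100, 80, 72) [165.95308364 532.20964997]
(-90, 70, 72) [721.25812057 324.69154027]
```

View pics/c14.png

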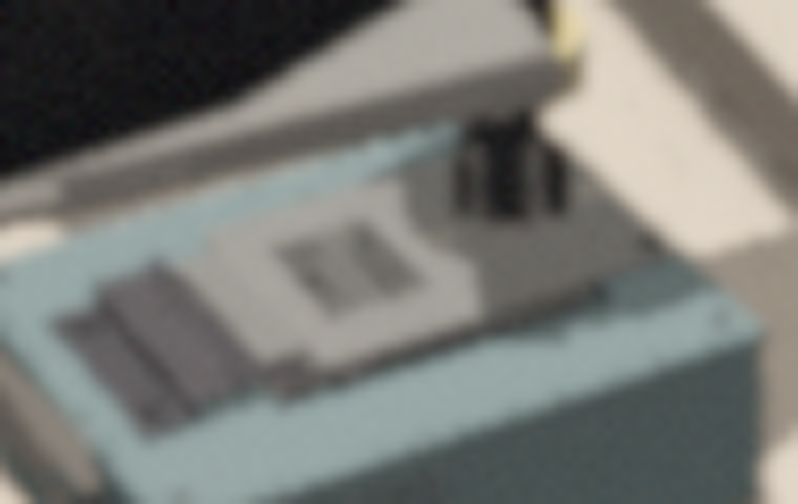

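```bash
python3 - <<'E'
from h import *
P,_=cam('wrist'),0; s,p,R=st(); a=1.162
M=np.array([[np.cos(a),np.sin(a)],[-np.sin(a),np.cos(a)]]);o=np.array([498.4,283.7])
# panel pixels are fixed in wrist image
pc=np.array([px((193,118),340,165,6),(179,295)])
for dz in(-7.6,-5,-2.2):
  w=back(P,pc,p[2]+dz)[:,:2]; d=w[0]-w[1]; print(dz,np.linalg.norm(d),np.arctan2(d[1],d[0])-np.pi/2,M@(w.mean(0)-o))
print(M@(p[:2]-o))
S=cam('scene')
for q in [(46,-39,72),(46,39,72),(-64,39,72),(48,-38,84),(48,38,84),(48,38,72),(46.5,32,84),(46.5,-32,84),(32.5,44,84),(32.5,-44,84),(-91.5,44,84)]:
    X=[o[0]+np.cos(a)*q[0]-np.sin(a)*q[1],o[1]+np.sin(a)*q[0]+np.cos(a)*q[1],q[2]]; print(q,(proj(S,X)[0]-[250,240]+.5)*8.4)
E
```

```text
-7.6 89.6494559643513 1.161338815662254 [-9.09093580e+01 -3.33781038e-02]
-5 88.10707707526544 1.161338815662254 [-91.48042304   0.67423122]
-2.2 86.44605365624989 1.161338815662254 [-92.09541617   1.43627203]
[-55.63954945  -0.52977637]
(46, -39, 72) [167.23418153 286.8465791 ]
(46, 39, 72) [274.9603664  407.47445619]
(-64, 39, 72) [597.63699797 301.97522804]
(48, -38, 84) [159.70283132 257.51679957]
(48, 38, 84) [264.8063589  374.30428434]
(48, 38, 72) [267.45173319 407.84294995]
(46.5, 32, 84) [260.74014511 363.24974299]
(46.5, -32, 84) [172.12337084 265.01058454]
(32.5, 44, 84) [320.65462556 368.65153546]
(32.5, -44, 84) [197.24781966 234.75043514]
(-91.5, 44, 84) [682.25339005 251.31000994]
```

>>> play_rows:
  targets:
    - [0.7, 0, 0, 0]
    - [0.7, 0, 0, 0]
    - [0, 0, 0, 0]

```text
time_s: 12.4
position: [476.9, 232.6, 85.6]
eef_rot: [-1.655, 0.844, 1.653]
ft_force: [-4.4, -3.3, 17.1]
finger_gap: 10.2
```

>>> play_rows:
  targets:
    - [0.7, 0, 0, 0]
    - [0, 0, 0, 0]

```text
time_s: 12.6
position: [477.0, 232.7, 85.4]
eef_rot: [-1.655, 0.844, 1.653]
ft_force: [-6.7, -6.7, 30.4]
finger_gap: 10.2
```

>>> play_rows:
  targets:
    - [-1.6, 0, 0, 0]
    - [0, 0, 0, 0]

```text
time_s: 12.8
position: [476.9, 232.5, 85.9]
eef_rot: [-1.654, 0.844, 1.654]
ft_force: [-0.5, 0.9, 0.1]
finger_gap: 10.2
```

```bash
python3 - <<'E'
from h import *
s,p,R=st(); print(s['time_s'],p,s['ft_force'],s['wrist_torque'],s['finger_gap'],s['joints'])
P,im=shot('scene','s11'); crop(im,250,240,345,300,8.4,'c15')
P,im=shot('wrist','w11')
E
```

```text
12.8 [476.88217039 232.45768771  85.87986597] [-0.50503887  0.89716269  0.07448198] [ 0.10027457 -0.0856215  -0.03527514] 10.222287867422912 [ 0.30324493  0.71896317 -1.07888081  1.93952622  0.77774579  0.97450914
  1.04378807]
```

View pics/c15.png

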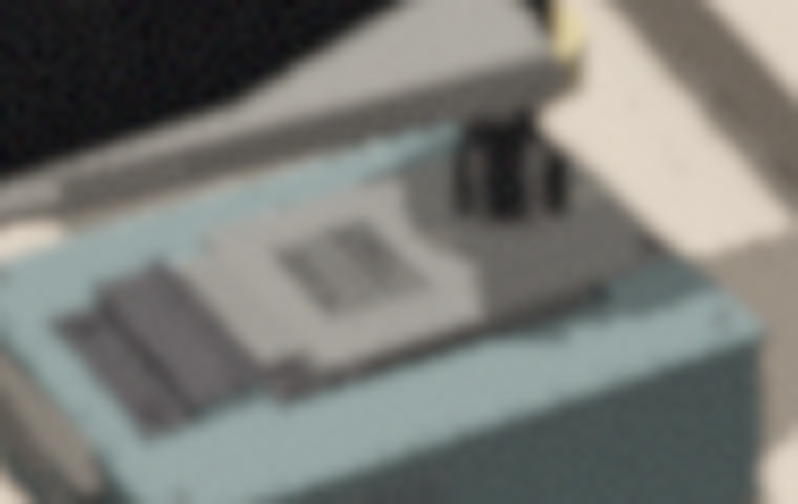

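View pics/w11.png

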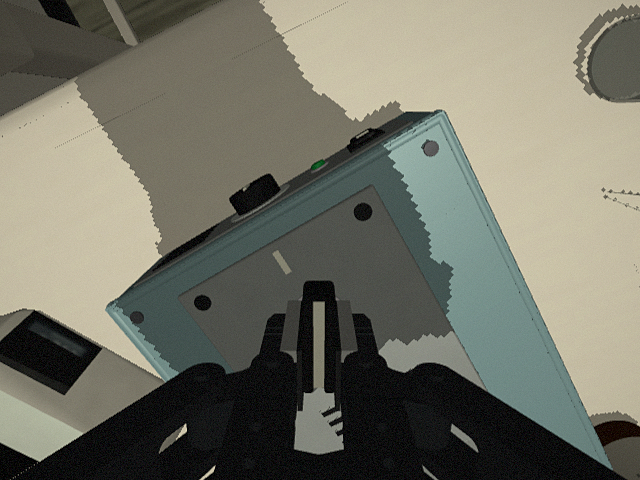

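>>> play_rows:
  targets:
    - [0, 0, 0, 0]
    - [0, 0, 0, 0]
    - [0, 0, 0, 0]
    - [0, 0, 0, 0]
  hand: 0.4

```text
time_s: 13.3
position: [476.7, 232.4, 85.6]
eef_rot: [-1.654, 0.844, 1.654]
ft_force: [-0.5, 0.7, 0.8]
finger_gap: 25.8
```

```bash
python3 - <<'E'
from h import *
s,p,R=st(); print(s['time_s'],p,s['ft_force'],s['wrist_torque'],s['finger_gap'])
P,im=shot('scene','s12'); crop(im,250,240,345,300,8.4,'c16')
P,im=shot('wrist','w12')
E
```

```text
13.3 [476.69429981 232.43460757  85.61996091] [-0.52579538  0.6619989   0.79731025] [ 0.02968669 -0.02535386  0.03078604] 25.759546957936344
```

View pics/c16.png

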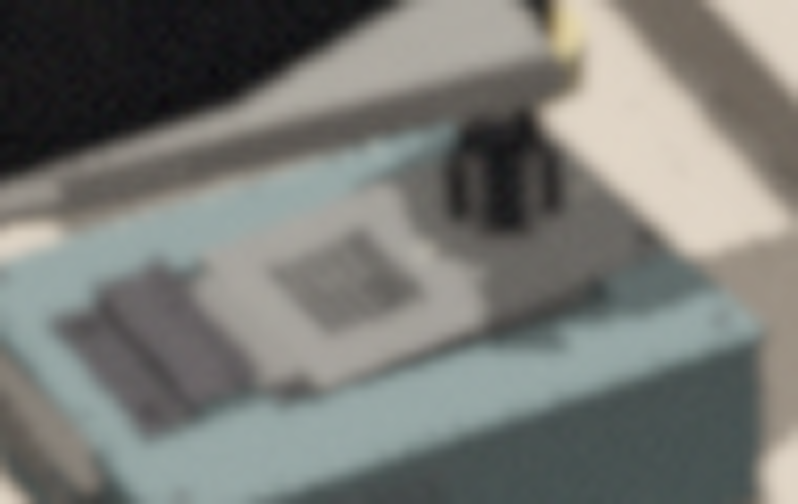

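View pics/w12.png

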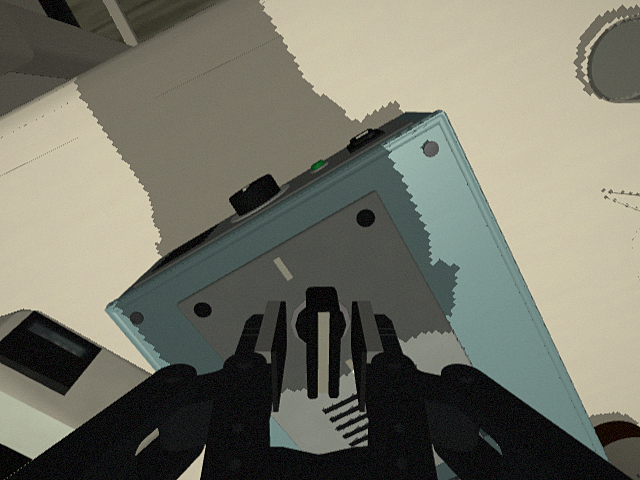

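>>> play_rows:
  targets:
    - [0, 0, 0, 0]
    - [0, 0, 0, 0]
    - [0, 0, 0, 0]
    - [0, 0, 0, 0]
    - [0, 0, 0, 0]
  hand: 1
  newtons: 40

```text
time_s: 13.9
position: [476.8, 232.4, 85.7]
eef_rot: [-1.654, 0.844, 1.654]
ft_force: [-0.7, 1.2, 1.8]
finger_gap: 11.1
```

```bash
python3 - <<'E'
from h import *
s,p,R=st(); print(s['time_s'],p,s['ft_force'],s['wrist_torque'],s['finger_gap'])
P,im=shot('scene','s13'); crop(im,250,240,345,300,8.4,'c17')
P,im=shot('wrist','w13')
E
```

```text
13.9 [476.79570361 232.40915985  85.71875146] [-0.71780923  1.19355058  1.83942418] [-0.09062043 -0.05397314  0.01136576] 11.12002013015424
```

View pics/c17.png

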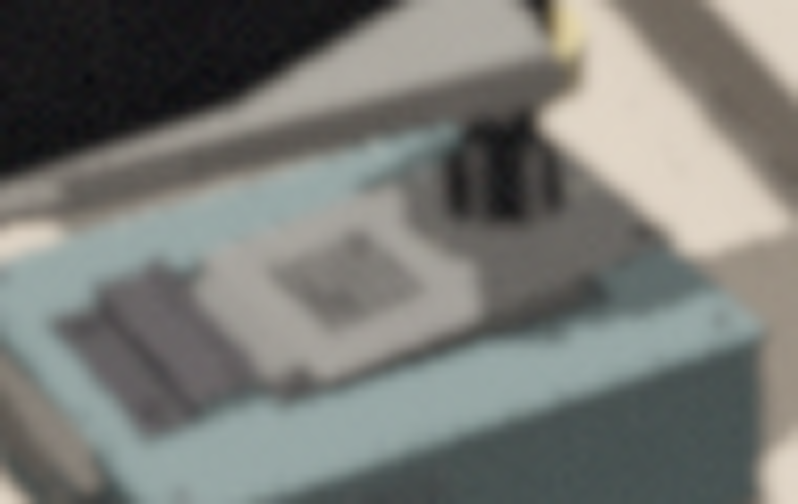

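View pics/w13.png

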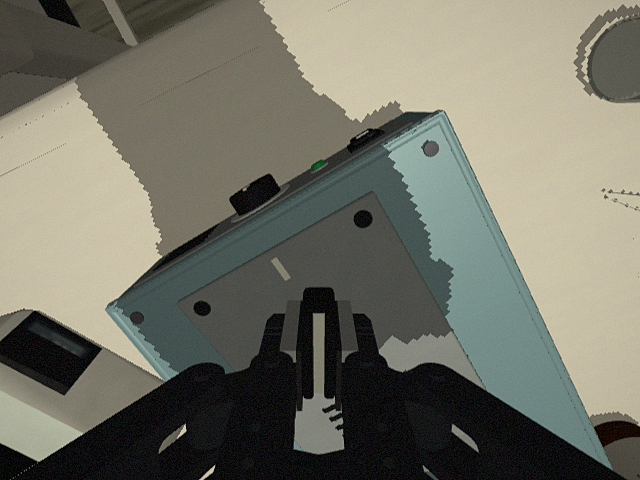

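>>> play_rows:
  targets:
    - [-0.8, 0, 0, 0]
    - [-0.7, 0, 0, 0]
    - [0, -0.86, 0.51, 0]
    - [0, -0.86, 0.51, 0]
    - [0, -0.86, 0.51, 0]
    - [0, -0.86, 0.51, 0]
    - [0, 0, 0, 0]

```text
time_s: 14.7
position: [478.4, 236.2, 87.2]
eef_rot: [-1.654, 0.844, 1.654]
ft_force: [0.1, -0.6, -1.5]
finger_gap: 10.8
```

>>> play_rows:
  targets:
    - [0, -0.86, 0.51, 0]
    - [0, -0.86, 0.51, 0]
    - [0, -0.86, 0.51, 0]
    - [0, -0.86, 0.51, 0]
    - [0, 0, 0, 0]

```text
time_s: 15.2
position: [480.0, 239.8, 87.2]
eef_rot: [-1.654, 0.845, 1.654]
ft_force: [-0.2, -0.1, -2.8]
finger_gap: 10.7
```

```bash
python3 - <<'E'
from h import *
s,p,R=st(); print(s['time_s'],p,s['ft_force'],s['wrist_torque'],s['finger_gap'])
P,im=shot('scene','s14'); crop(im,250,240,345,300,8.4,'c18')
E
```

```text
15.2 [479.95784458 239.79026608  87.16218971] [-0.24497609 -0.10498865 -2.75919746] [-0.20302274  0.05588521 -0.02690873] 10.742243814795563
```

View pics/c18.png

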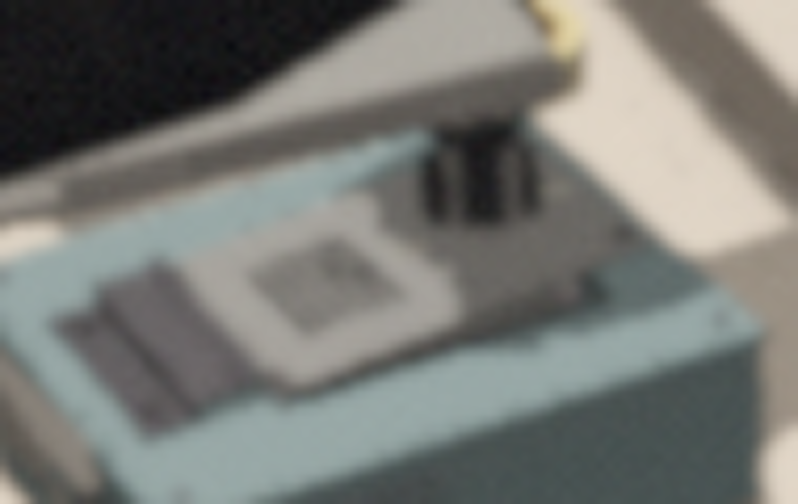

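>>> play_rows:
  targets:
    - [0.3, -0.86, 0.51, 0]
    - [0.3, -0.86, 0.51, 0]
    - [0, -0.86, 0.51, 0]
    - [0, -0.86, 0.51, 0]
    - [0, -0.86, 0.51, 0]
    - [0, 0, 0, 0]

```text
time_s: 15.85
position: [481.9, 244.5, 86.6]
eef_rot: [-1.654, 0.844, 1.654]
ft_force: [0.5, -0.2, -2.0]
finger_gap: 10.7
```

```bash
python3 - <<'E'
from h import *
s,p,R=st(); print(s['time_s'],p,s['ft_force'],s['wrist_torque'],s['finger_gap'])
P,im=shot('wrist','w15')
a=1.162;M=np.array([[np.cos(a),np.sin(a)],[-np.sin(a),np.cos(a)]]);o=np.array([498.4,283.7]); print(M@(p[:2]-o))
E
```

```text
15.85 [481.94230744 244.51330844  86.58882177] [ 0.54185706 -0.20589804 -1.95349283] [-0.05638697  0.0200488  -0.01727176] 10.693933325602078
[-42.49972351  -0.47533282]
```

View pics/w15.png

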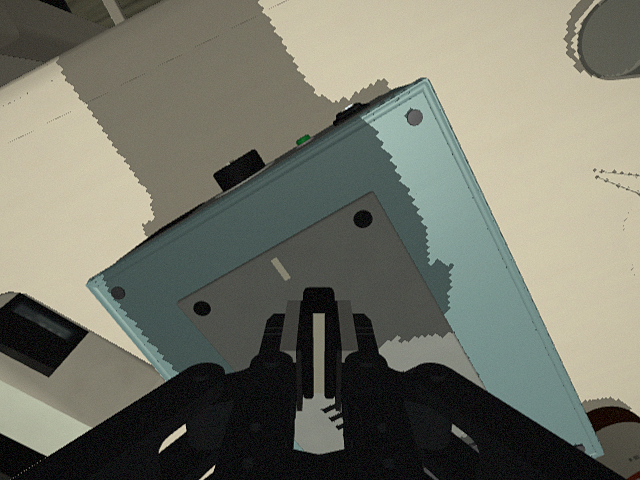

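>>> play_rows:
  targets:
    - [0, -0.86, 0.51, 0]
    - [0, -0.86, 0.51, 0]
    - [0, -0.86, 0.51, 0]
    - [0, -0.86, 0.51, 0]
    - [0, 0, 0, 0]

```text
time_s: 16.4
position: [483.5, 248.2, 86.6]
eef_rot: [-1.654, 0.844, 1.654]
ft_force: [0.6, -0.1, -2.2]
finger_gap: 10.7
```

```bash
python3 - <<'E'
from h import *
s,p,R=st(); print(s['time_s'],p,s['ft_force'],s['wrist_torque'],s['finger_gap'],'h',np.arctan2(R[1,2],R[0,2]))
P,im=shot('wrist','w16')
a=1.162;M=np.array([[np.cos(a),np.sin(a)],[-np.sin(a),np.cos(a)]]);o=np.array([498.4,283.7]); print(M@(p[:2]-o))
def q(x,y,w=60,h=50): return cv2.resize(im[y:y+h,x:x+w],None,fx=6,fy=6,interpolation=cv2.INTER_CUBIC)
cv2.imwrite('pics/c19.png',np.vstack([np.hstack([q(380,85),q(85,265)]),np.hstack([q(340,165),q(160,275)])]))
E
```

```text
16.4 [483.53876546 248.15212217  86.58047512] [ 0.58051362 -0.13597596 -2.19907877] [-0.15082245 -0.03087481  0.01254459] 10.700364718085794 h 2.197643705523944
[-38.52614796  -0.49379552]
```

View pics/c19.png

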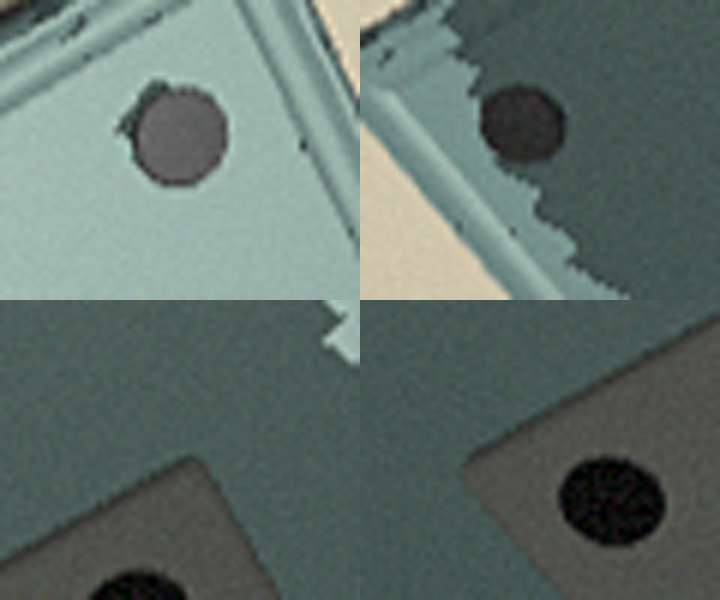

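```bash
python3 - <<'E'
from h import *
P=cam('wrist')
uv=np.array([px((180,137),380,85,6),px((162,124),85,265,6)]); pc=np.array([px((198,155),340,165,6),px((100,167),160,275,6)])
for b in(0,2):
  w=back(P,uv,73+b)[:,:2]; d=w[0]-w[1]; a=np.arctan2(d[1],d[0])-np.pi/2; e=np.array([np.cos(a),np.sin(a)]); o=w.mean(0)+90*e; print('screw dist',np.linalg.norm(d),'dryer',o,a)
  for z in(85,87,89):
    v=back(P,pc,z+b)[:,:2]; dd=v[0]-v[1]; M=np.array([[e[0],e[1]],[-e[1],e[0]]]); print(z,np.linalg.norm(dd),'yaw',np.arctan2(dd[1],dd[0])-np.pi/2,'front mid',M@(v.mean(0)-o))
E
```

```text
screw dist 140.46696384006907 dryer [498.14339894 283.17079382] 1.160047275731766
85 88.16565577887029 yaw 1.1604582286457372 front mid [-72.47577965  -0.3890077 ]
87 86.95059967586221 yaw 1.1604582286457372 front mid [-72.94513209   0.17972679]
89 85.73554357285411 yaw 1.1604582286457372 front mid [-73.41448453   0.74846128]
screw dist 138.67896460189436 dryer [497.58230561 283.18562922] 1.160047275731766
85 86.95059967586221 yaw 1.1604582286457372 front mid [-72.73469109  -0.34061962]
87 85.73554357285411 yaw 1.1604582286457372 front mid [-73.20404353   0.22811487]
89 84.52048746984597 yaw 1.1604582286457372 front mid [-73.67339597   0.79684936]
```

>>> play_rows:
  targets:
    - [0.5, 0, 0, 0]
    - [0.5, 0, 0, 0]
    - [0, 0, 0, 0]
    - [0, 0, 0, 0]
    - [0, 0, 0, 0]

```text
time_s: 16.95
position: [483.6, 248.1, 85.7]
eef_rot: [-1.654, 0.844, 1.654]
ft_force: [-0.2, -0.3, 0.2]
finger_gap: 10.7
```

```bash
python3 - <<'E'
from h import *
s,p,R=st(); print(s['time_s'],p,s['ft_force'],s['wrist_torque'],s['finger_gap'],'h',np.arctan2(R[1,2],R[0,2]))
P,im=shot('scene','s17'); crop(im,250,240,345,300,8.4,'c20')
E
```

```text
16.95 [483.57097208 248.07618407  85.67258013] [-0.15973517 -0.27449303  0.23081283] [-0.05178705  0.01547028  0.02682435] 10.6825295787988 h 2.1975705837781705
```

View pics/c20.png

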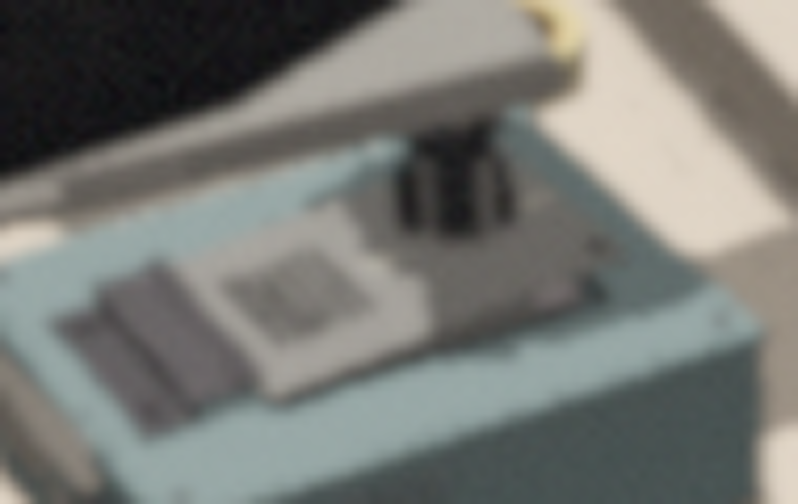

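```bash
python3 - <<'E'
from h import *
S=cam('scene');a=1.16;o=np.array([498.1,283.2])
for q in [(-74,44,84),(-74,44,88),(-74,44,92),(50,44,75),(-90,70,72),(46,39,72)]:
    X=[o[0]+np.cos(a)*q[0]-np.sin(a)*q[1],o[1]+np.sin(a)*q[0]+np.cos(a)*q[1],q[2]]; print(q,(proj(S,X)[0]-[250,240]+.5)*8.4)
E
```

```text
(-74, 44, 84) [634.59952481 267.22499031]
(-74, 44, 88) [634.26493201 256.20365675]
(-74, 44, 92) [633.92939185 245.15111723]
(50, 44, 75) [270.82054967 410.65904267]
(-90, 70, 72) [722.91984856 324.67101694]
(46, 39, 72) [276.45466198 406.95345725]
```

>>> play_rows:
  targets:
    - [0, 0, 0, -6]
    - [0, 0, 0, -6]
    - [0, 0, 0, -6]
    - [0, 0, 0, -6]
    - [0, 0, 0, -6]
    - [0, 0, 0, 0]

```text
time_s: 17.6
position: [483.5, 248.0, 85.5]
eef_rot: [-1.99, 0.423, 1.991]
ft_force: [-1.2, 0.0, -1.0]
finger_gap: 10.5
```

```bash
python3 - <<'E'
from h import *
s,p,R=st(); print(s['time_s'],p,s['ft_force'],s['wrist_torque'],s['finger_gap'],'h',np.arctan2(R[1,2],R[0,2]),s['joints'])
P,im=shot('wrist','w18')
E
```

```text
17.6 [483.52113668 247.97161449  85.4567748 ] [-1.20190454  0.00381751 -0.96762961] [0.09067229 0.04069891 0.04122761] 10.468217593364116 h 2.722879114944654 [ 0.31858261  0.80433975 -1.16571093  1.9066053   0.86687425  1.05088597
  1.49485665]
```

View pics/w18.png

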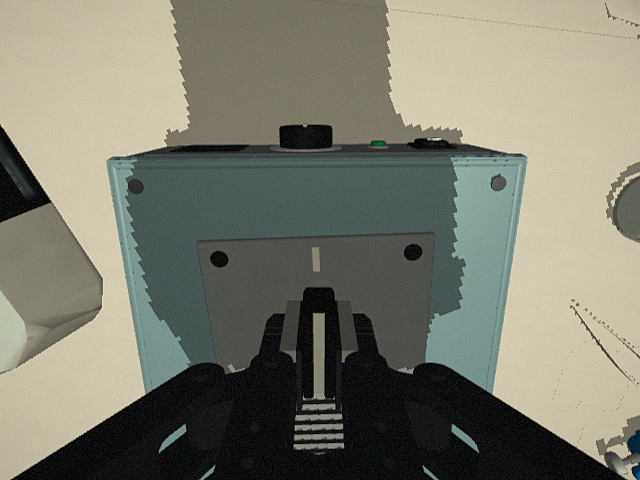

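>>> play_rows:
  targets:
    - [1, 0, 0, 0]
    - [1, 0, 0, 0]
    - [1, 0, 0, 0]
    - [0, 0, 0, 0]

```text
time_s: 18.05
position: [483.6, 248.1, 82.7]
eef_rot: [-1.989, 0.425, 1.989]
ft_force: [-1.3, -2.3, 3.5]
finger_gap: 10.9
```

>>> play_rows:
  targets:
    - [1, 0, 0, 0]
    - [1, 0, 0, 0]
    - [1, 0, 0, 0]
    - [0, 0, 0, 0]

```text
time_s: 18.45
position: [483.6, 248.0, 79.6]
eef_rot: [-1.989, 0.425, 1.989]
ft_force: [-1.2, -2.3, 6.7]
finger_gap: 10.5
```

```bash
python3 - <<'E'
from h import *
s,p,R=st(); print(s['time_s'],p,s['ft_force'],s['wrist_torque'],s['finger_gap'],'h',np.arctan2(R[1,2],R[0,2]))
P,im=shot('wrist','w19')
E
```

```text
18.45 [483.61185756 248.01266919  79.63576369] [-1.18696783 -2.25008931  6.65073781] [-0.28572778  0.11843734  0.03039965] 10.535154984200389 h 2.720919785922854
```

View pics/w19.png

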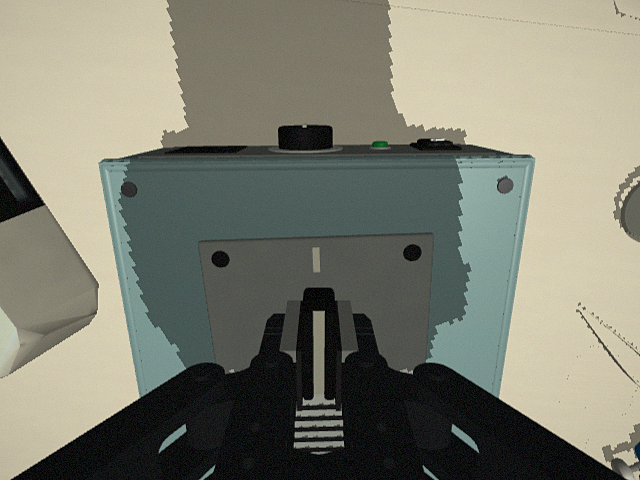

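>>> play_rows:
  targets:
    - [1, 0, 0, 0]
    - [1, 0, 0, 0]
    - [1, 0, 0, 0]
    - [0, 0, 0, 0]

```text
time_s: 18.9
position: [483.7, 248.0, 76.7]
eef_rot: [-1.99, 0.425, 1.989]
ft_force: [-2.2, -4.2, 9.8]
finger_gap: 10.6
```

>>> play_rows:
  targets:
    - [0.5, 0, 0, 0]
    - [0.5, 0, 0, 0]
    - [0, 0, 0, 0]

```text
time_s: 19.2
position: [483.7, 248.0, 76.1]
eef_rot: [-1.99, 0.425, 1.989]
ft_force: [-3.4, -6.5, 14.9]
finger_gap: 10.8
```

```bash
python3 - <<'E'
from h import *
s,p,R=st(); print(s['time_s'],p,s['ft_force'],s['wrist_torque'],s['finger_gap'],'h',np.arctan2(R[1,2],R[0,2]))
P,im=shot('wrist','w20'); crop(im,90,140,550,460,1.7,'c21')
P,im=shot('scene','s20'); crop(im,250,240,345,300,8.4,'c22')
E
```

```text
19.2 [483.68751206 248.00430923  76.0836911 ] [-3.4304467  -6.50804991 14.88113293] [-0.85898241  0.62705729 -0.02095857] 10.77524035471689 h 2.720840137573127
```

View pics/c21.png

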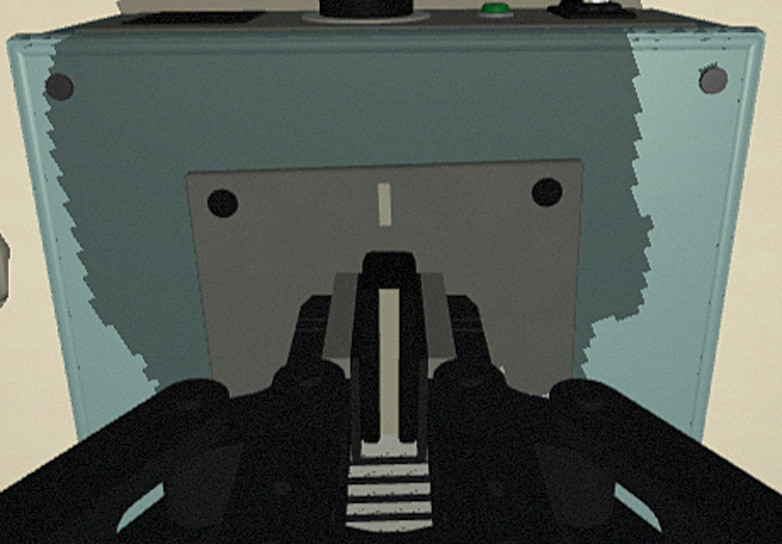

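View pics/c22.png

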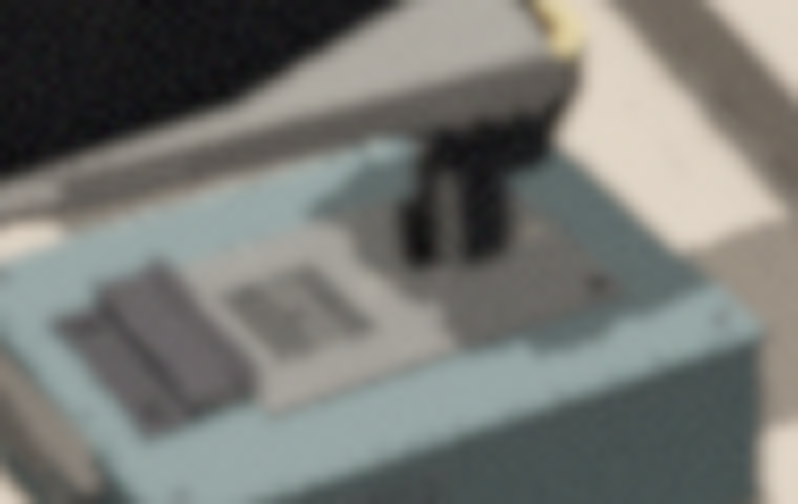

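>>> play_rows:
  targets:
    - [0.4, 0, 0, 0]
    - [0.4, 0, 0, 0]
    - [0, 0, 0, 0]
    - [0, 0, 0, 0]

```text
time_s: 19.7
position: [483.7, 248.0, 76.0]
eef_rot: [-1.991, 0.425, 1.988]
ft_force: [-7.7, -10.7, 32.3]
finger_gap: 10.4
```

```bash
python3 - <<'E'
from h import *
s,p,R=st(); print(s['time_s'],p,s['ft_force'],s['wrist_torque'],s['finger_gap'])
P,im=shot('wrist','w21')
P,im=shot('scene','s21'); crop(im,250,240,345,300,8.4,'c23')
S=cam('scene');a=1.16;o=np.array([498.1,283.2])
for q in [(-74,44,75),(-74,44,80),(-74,-44,75),(50,44,75),(50,-44,75),(-90,70,72)]:
    X=[o[0]+np.cos(a)*q[0]-np.sin(a)*q[1],o[1]+np.sin(a)*q[0]+np.cos(a)*q[1],q[2]]; print(q,(proj(S,X)[0]-[250,240]+.5)*8.4)
E
```

```text
19.7 [483.7225037  248.03192233  75.97564324] [ -7.72354354 -10.70288652  32.25079082] [-1.89076586e+00  1.49171580e+00 -1.35393756e-03] 10.386939487231981
(-74, 44, 75) [635.34891548 291.90957638]
(-74, 44, 80) [634.93317424 278.21524987]
(-74, -44, 75) [502.06127245 165.86539058]
(50, 44, 75) [270.82054967 410.65904267]
(50, -44, 75) [150.07657099 274.34173212]
(-90, 70, 72) [722.91984856 324.67101694]
```

View pics/c23.png

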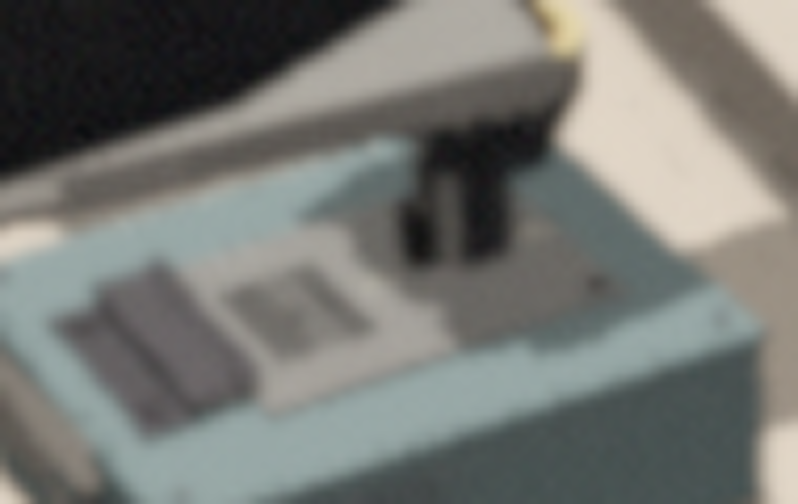

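>>> play_rows:
  targets:
    - [-0.3, 0, 0, 0]
    - [0, 0, 0, 0]
    - [0, 0, 0, 0]
    - [0, 0, 0, 0]

```text
time_s: 20.2
position: [483.7, 248.0, 76.0]
eef_rot: [-1.99, 0.425, 1.989]
ft_force: [-6.3, -8.6, 25.0]
finger_gap: 10.6
```

```bash
python3 - <<'E'
from h import *
s,p,R=st(); print(s['time_s'],p,s['ft_force'],s['finger_gap'],'h',np.arctan2(R[1,2],R[0,2]))
P,im=shot('wrist','w22')
def q(x,y,w=65,h=48): return cv2.resize(im[y:y+h,x:x+w],None,fx=6,fy=6,interpolation=cv2.INTER_CUBIC)
cv2.imwrite('pics/c24.png',np.vstack([np.hstack([q(180,220),q(390,215)]),np.hstack([q(85,165),q(490,165)])]))
crop(im,285,235,360,420,3.2,'c25')
E
```

```text
20.2 [483.72991635 248.00125036  76.01622084] [-6.26502927 -8.59284117 24.95185473] 10.577579607719933 h 2.720824226995976
```

View pics/c24.png

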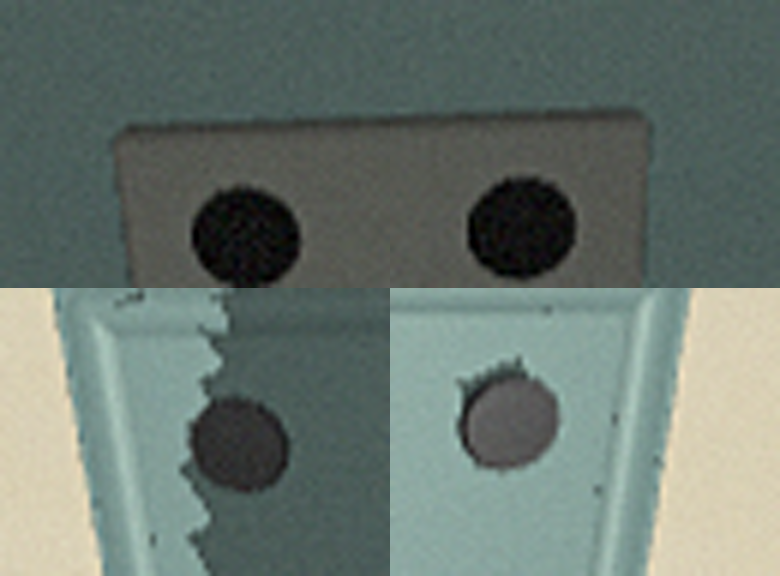

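View pics/c25.png

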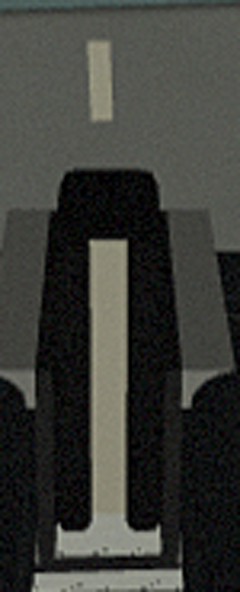

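```bash
python3 - <<'E'
from h import *
P=cam('wrist'); s,p,R=st()
uv=np.array([px((120,136),490,165,6),px((240,156),85,165,6)]); pc=np.array([px((260,115),390,215,6),px((115,130),180,220,6)])
for b in(0,2):
  w=back(P,uv,73+b)[:,:2]; d=w[0]-w[1]; a=np.arctan2(d[1],d[0])-np.pi/2; e=np.array([np.cos(a),np.sin(a)]); o=w.mean(0)+90*e; M=np.array([[e[0],e[1]],[-e[1],e[0]]])
  print('screw dist',np.linalg.norm(d),'dryer',o,a,'tcp',M@(p[:2]-o))
  for z in(75,77):
    v=back(P,pc,z+b)[:,:2]; dd=v[0]-v[1]; y=np.arctan2(dd[1],dd[0])-np.pi/2; f=M@(v.mean(0)-o); print(z,np.linalg.norm(dd),'yaw rel',y-a,'front mid',f,'tip',f+138*np.array([np.cos(y-a),np.sin(y-a)]),'fast',(y-np.arctan2(R[1,2],R[0,2])+np.pi/2))
E
```

```text
screw dist 140.55590566911948 dryer [498.03737822 283.27224514] 1.159461102550405 tcp [-38.04165889  -0.94252666]
75 87.6723373338297 yaw rel 0.024936779361222516 front mid [-72.03687572  -0.6618578 ] tip [65.92021934  2.77906111] fast 0.03430193262671288
77 86.45948941992417 yaw rel 0.02493677936122296 front mid [-72.66707589  -0.63928894] tip [65.29001917  2.80162997] fast 0.03430193262671333
screw dist 138.63800521694884 dryer [497.87471772 282.93244666] 1.1594611025504054 tcp [-37.66516663  -0.95575645]
75 86.45948941992417 yaw rel 0.024936779361222516 front mid [-72.29058363  -0.65251872] tip [65.66651143  2.78840018] fast 0.03430193262671333
77 85.2466415060185 yaw rel 0.024936779361222072 front mid [-72.9207838   -0.62994986] tip [65.03631126  2.81096905] fast 0.03430193262671288
```

```bash
python3 - <<'E'
from h import *
s,p,R=st(); print(s['time_s'],p,s['ft_force'],s['finger_gap'])
print(workorder.hand_in())
E
```

```text
20.25 [483.6909557  248.02687199  76.02265572] [-6.85807963 -8.10927748 25.00664663] 10.607229523683579
the job is handed in; nothing more can be done
None
```

The panel is closed. I handed the job in at 20.25 s with the arm still gripping the wing and pressing down with about 25 N.

**How it went:**
- I gripped the wing on the side table and pre-turned the fastener from about 1.27 to 0.53 rad.
- I carried the panel over, turned it round and let it tip onto the fastener's pin so the tongue dropped.
- I regripped it tilted and slid the tongue about 10 mm under the lip. I then turned the slot onto the marks and pressed until the stop was hard.

**Last checks:**
- **Tongue:** the tip is at dryer x of about 65.5 mm and y of about +2.8 mm. I worked this out from the front edge, because the tongue itself is hidden under the lip.
- **Slot:** about 0.03 rad off the marks.
- **Flush:** the apparent width of the front edge matches a panel flush with the frame. The arm came down 9.7 mm from where the pin first touched, against 9 mm expected.
- **Interlock:** I did not see the plunger. I infer it is in from the flush panel and the stiff stop.
- **Panel angle:** it sits about 0.025 rad askew, within its play.
- **Cup, tape and bottle:** nothing showed the arm or panel touching any of them. I did not measure their positions again at the end.

**Disagreements:** the top and wrist cameras differed by 2–4 mm in x and y. Heights taken from the wrist camera were 2–5 mm off. I went by the wrist view, contact forces and the scene view.

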